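Check one-way drums both ways in the clamshell jig and sort them

TASK

Check all the one-way drum units standing on the bench: open the test jig with its release button, stand each unit in a nest of its own, press the lid shut until it latches over all of them, then turn every drum both ways - the way it grips until its nest's pointer is past the 45-degree mark, and the way it runs loose for a sixth of a turn or more. Then open the lid with the button again and set each unit down upright on its plate: those that grip clockwise (seen from above) in the grey-green tote beside the jig, those that grip anticlockwise, whose clutch was pressed in backwards, in the low black rework tray. Leave the jig open and empty, and the other things on the bench where they are.

Things in the scene. Friction and masses are not known exactly. Their poses are not given: they have to be found in the camera images.
- unit_a_c (a point): one-way drum unit (None if absent): square steel plate 56 x 56 x 6 mm underneath, upright black ribbed drum 42 mm in diameter on it, from 8 to 62 mm above the underside, grey bar across its end. The point is on the axis 35 mm above the underside; x, y axes parallel to the plate's sides, z up. 0.22 kg, heavy end down. All units look alike. Starts upright on the bench
- unit_b_c (a point): one-way drum unit (None if absent): square steel plate 56 x 56 x 6 mm underneath, upright black ribbed drum 42 mm in diameter on it, from 8 to 62 mm above the underside, grey bar across its end. The point is on the axis 35 mm above the underside; x, y axes parallel to the plate's sides, z up. 0.22 kg, heavy end down. All units look alike. Starts upright on the bench
- unit_c_c (a point): one-way drum unit (None if absent): square steel plate 56 x 56 x 6 mm underneath, upright black ribbed drum 42 mm in diameter on it, from 8 to 62 mm above the underside, grey bar across its end. The point is on the axis 35 mm above the underside; x, y axes parallel to the plate's sides, z up. 0.22 kg, heavy end down. All units look alike. Starts upright on the bench
- unit_d_c (a point): one-way drum unit (None if absent): square steel plate 56 x 56 x 6 mm underneath, upright black ribbed drum 42 mm in diameter on it, from 8 to 62 mm above the underside, grey bar across its end. The point is on the axis 35 mm above the underside; x, y axes parallel to the plate's sides, z up. 0.22 kg, heavy end down. All units look alike. Starts upright on the bench
- drum_a (a joint): angle of this unit's drum relative to its plate, rad, + anticlockwise seen from above, no end stops, 0 at the start. A ratchet clutch inside lets it turn almost freely (under 0.03 N m, soft clicks) one way only and locks it to the plate the other way, after at most 0.2 rad of play; which way differs between units and does not show outside
- drum_b (a joint): angle of this unit's drum relative to its plate, rad, + anticlockwise seen from above, no end stops, 0 at the start. A ratchet clutch inside lets it turn almost freely (under 0.03 N m, soft clicks) one way only and locks it to the plate the other way, after at most 0.2 rad of play; which way differs between units and does not show outside
- drum_c (a joint): angle of this unit's drum relative to its plate, rad, + anticlockwise seen from above, no end stops, 0 at the start. A ratchet clutch inside lets it turn almost freely (under 0.03 N m, soft clicks) one way only and locks it to the plate the other way, after at most 0.2 rad of play; which way differs between units and does not show outside
- drum_d (a joint): angle of this unit's drum relative to its plate, rad, + anticlockwise seen from above, no end stops, 0 at the start. A ratchet clutch inside lets it turn almost freely (under 0.03 N m, soft clicks) one way only and locks it to the plate the other way, after at most 0.2 rad of play; which way differs between units and does not show outside
- nest_1_floor (a point): centre of the floor of the left (+y of the jig) nest, 28 mm above the bench: a turntable with a square recess 60 mm wide (steel walls 6 mm high, leaning slightly out) that takes a unit's plate in any of four positions. x, y axes parallel to the recess's sides, turning with the nest. The jig's base plate is 180 x 310 mm; its three nests stand in a row 92 mm apart
- nest_1 (a joint): angle of the left (+y of the jig) nest, rad, + anticlockwise seen from above, 0 when its white pointer stands at the middle mark (towards the button side); black marks on the base show 45 degrees either way. Starts within 0.12 of 0; a friction brake (about 0.12 N m) holds it wherever it is left
- nest_2_floor (a point): centre of the floor of the middle nest, 28 mm above the bench: a turntable with a square recess 60 mm wide (steel walls 6 mm high, leaning slightly out) that takes a unit's plate in any of four positions. x, y axes parallel to the recess's sides, turning with the nest. The jig's base plate is 180 x 310 mm; its three nests stand in a row 92 mm apart
- nest_2 (a joint): angle of the middle nest, rad, + anticlockwise seen from above, 0 when its white pointer stands at the middle mark (towards the button side); black marks on the base show 45 degrees either way. Starts within 0.12 of 0; a friction brake (about 0.12 N m) holds it wherever it is left
- nest_3_floor (a point): centre of the floor of the right (-y of the jig) nest, 28 mm above the bench: a turntable with a square recess 60 mm wide (steel walls 6 mm high, leaning slightly out) that takes a unit's plate in any of four positions. x, y axes parallel to the recess's sides, turning with the nest. The jig's base plate is 180 x 310 mm; its three nests stand in a row 92 mm apart
- nest_3 (a joint): angle of the right (-y of the jig) nest, rad, + anticlockwise seen from above, 0 when its white pointer stands at the middle mark (towards the button side); black marks on the base show 45 degrees either way. Starts within 0.12 of 0; a friction brake (about 0.12 N m) holds it wherever it is left
- lid (a joint): angle of the jig's clear plastic clamshell lid, rad: 0 shut, 1.66 fully open (just past upright). Starts shut and latched. Hinged along the back of the jig (side away from the robot); a spring throws it open when unlatched (2 to 3 N at the front rod hold it). Pressed fully down at the front (some 10 N at the end) it snaps under the latch hook
- lid_hinge (a point): middle of the lid's hinge axis, 85 mm behind the row of nests (away from the robot), 41 mm above the bench; the axis runs parallel to the row
- lid_edge (a point): middle of the lid's front edge, a rod 9 mm thick, 280 mm long, parallel to the hinge and 153 mm from it. The lid is a flat 6 mm plate between hinge and rod; shut, its top is 44 mm above the bench and its underside 4 mm over the units' plates; each drum stands up through a window (52 mm along the row, 64 mm across) to 90 mm above the bench
- button_top (a point): centre of the top of the round black release button, 26 mm across, at the middle of the jig's front, 122 mm in front of the row of nests, 35 mm above the bench. Press straight down: it sinks 18 mm at about 4 N, lets the lid go after about 14 mm, and springs back. Behind it the latch hook stands over the middle of the lid's rod, 24 mm wide, to 63 mm above the bench
- tote_floor (a point): centre of the inner floor of the open grey-green plastic tote to the right of the jig, for units that grip clockwise: 200 mm along its x axis, 300 mm along its y axis, walls 5 mm thick and 65 mm high, floor 5 mm above the bench
- tray_floor (a point): centre of the inner floor of the low open black rework tray in front of the tote (nearer the robot), for units that grip anticlockwise: 130 mm along its x axis, 210 mm along its y axis, walls 4 mm thick and 22 mm high, floor 4 mm above the bench
- clip_1: black half-moon moulding about 45 mm across and 22 mm high, lying among the units; leave alone. Origin underneath
- clip_2: another black half-moon moulding, nearer the robot than the units; leave alone
- clip_3: another black half-moon moulding, behind the units (away from the robot); leave alone
- tape_roll: roll of brown tape 90 mm across, 24 mm high, lying flat in front of the jig's left end; leave alone
Mind the look-alikes: they are no part of the job. What is shaped like the part that bears unit_d_c but blue is not meant.

How it is judged:
By the outcome, as a careful person would: the job done as asked, in the order asked, and still so for the second after the job is handed in, with the robot touching nothing.
Of unit_a, unit_b, unit_c, unit_d only 2 to 3 are there at a start; the rules pass over those that are not, and their reading is None.
At some moment in a run one of unit_a, unit_b, unit_c, unit_d may be knocked a few centimetres aside while the robot is not near it.
Once in a run the grip may slacken for a moment while it holds something.
It also fails if it takes over 210 s, if anything falls off the work surface, if the arm or the gripper's body presses on something with over 40 N, if the wrist force passes 120 N, or if a joint passes its speed limit or range.

ROBOT

A 6-joint arm with a two-finger parallel gripper is mounted at the origin on the work surface. World frame = base frame: x ahead of the robot, y to its left, z up, the work surface at z = 0. Lengths are in m, angles in degrees, forces in N, time in s.
With the tool pointing down it reaches from about 0.35 to 0.875 m from the base axis. Payload 4.2 kg.
Tool frame: the origin (TCP) lies midway between the tips of the shut fingers; the grasp point (between the pads) lies 19 mm behind it; y points along the fingers, z is the direction in which the jaws open and shut, and the axes are right-handed (so a half turn about y gives the same grasp; the last joint's range is limited). The gripper opens to 87 mm and grips with 3 to 60 N. Pads are 19 mm wide; open, the fingers measure 117 mm over their backs; the gripper's body (75 mm by 190 mm) begins 51 mm behind the grasp point.
Start: joints at [-49.985, 22.042, 0.453, 0, -68.411, -14.817], TCP at [0.266, -0.565, 0.223] pointing down, gripper open.
Joint ranges: [-179.83, 179.83], [-69.29, 118.12], [-61.27, 80.66], [-181.25, 117.63], [-171.15, -9.14], [-177.46, 177.46]. Speed limits (degrees/s): [159.86, 159.86, 180, 180, 180, 180].

INTERFACE

Orientations are given as [roll, pitch, yaw] about the fixed x, y, z axes, in that order (R = Rz(yaw) Ry(pitch) Rx(roll)).
In Python, from workcell import env gives the robot as it stands. The module is installed in compiled form; this text tells all that it offers. Calls block until the motion is done:
- env.goto(position, orientation): joint-space move of the TCP to a pose.
- env.move_straight(position, rotation=None, rate=0.15, force_limit=None): straight line of the TCP; rotation=None keeps the orientation; rate is the mean speed in m/s. With force_limit (N) it stops when the force on the tool has changed by that much, and returns True; else False.
- env.set_joints(angles): joint-space move.
- env.gripper_to(opening, grasp_force=None): opening from 0.0 (shut) to 1.0 (fully open); grasp_force is the grip in N (None keeps the last); returns when the fingers have stopped.
- env.dwell(seconds).
- env.inverse_kinematics(position, orientation): joint angles nearest the present ones, or None.
- env.read_state(): the state.
- env.grab_frame(name): name is "side" or "top" or "wrist"; returns a dict with "image" (420x560x3 uint8, blue, green, red), "fx", "fy", "cx", "cy" (pixels), "D" ([k1, k2, p1, p2, k3] as OpenCV has them; the pictures are not rectified), "position" and "orientation" of the camera in the world. Camera axes: x right, y up, looking along -z (the intrinsics and any distortion apply to the point x, -y, -z); pixel columns grow to the right and rows downward; lengths in m; the calibration is good to about 2 mm. A picture is of the moment at which its call begins. There is no depth.
A pose or a line that the arm cannot do raises env.Unreachable and nothing moves.
- env.close_job(): hands the job in, once; it reports no verdict.
Trained networks look in a picture, given as the dict that the camera call returned (one of the last four; its "shot" number tells which), for a name from the list of things; names that differ only in an ending like _2 or _b are one class to them, and where a whole thing is asked for, a point or a joint stands for the part that bears it (a point fixed in the world has none). Each returns a list of dicts, best first, with "score" (0 to 1); they miss things now and then, are a little off and sometimes report something else, mostly with a low value. They report only what shows in the picture. A call takes as long as a camera call. They do not tell look-alikes from the thing itself.
- env.search_frame(picture, thing): "xyz" ([x, y, z] in m, in world coordinates, good to about 4 mm: the middle of the surface that is visible of it).
- env.trace(picture, thing): "mask" (420x560 bool, what is visible of it).
The state is a dict: "clock": time; "joint_positions": joint angles; "qvel": joint speeds; "joint_torque": joint torques, N m; "position": TCP position; "tool_rot": TCP orientation; "force": force on the tool from outside, world axes, zero at the start; "wrist_torque": the same for the moment, N m; "opening": opening from 0.0 (shut) to 1.0 (fully open).
Only numpy, scipy, OpenCV 4.12 (cv2) and the standard library are available. Lean on these libraries where they do the work, as an engineer would, in place of code of your own. Each camera call takes 0.05 s, during which the arm holds its last target.

## Working session

There is one attempt and no reset: what is moved stays moved. The work goes in short steps, each a Python script; the robot and the scene stay as the last script left them, time stands still between calls to the robot, and variables do not carry over. Pictures are saved under pics/ and viewed, and the job is handed in when it is done.

```bash
mkdir -p pics; ls
python3 - <<'E'
from workcell import env
import cv2
s=env.read_state(); print(s)
for n in ("side","top","wrist"):
    f=env.grab_frame(n); cv2.imwrite(f"pics/{n}0.png",f["image"]); print(n,f["fx"],f["fy"],f["cx"],f["cy"],f["D"],f["position"],f["orientation"],f["shot"])
    for t in ("unit_a_c","nest_1_floor","button_top","tote_floor","tray_floor","clip_1","tape_roll","lid_edge"):
        try: r=env.search_frame(f,t); print(t,[(x["score"],[round(v,3) for v in x["xyz"]]) for x in r])
        except Exception as e: print(t,e)
E
```

```text
pics
{'clock': 0.0, 'joint_positions': array([-4.99844831e+01,  2.20917812e+01,  3.78187659e-01, -2.89724027e-02,
       -6.84090438e+01, -1.48173876e+01]), 'qvel': array([-0.05309639, -0.05137525, -0.12327154,  0.05621181,  0.06123228,
       -0.0102849 ]), 'joint_torque': array([-1.23021793e-03, -3.90670180e+01,  1.87403458e+01,  4.22008663e+00,
        1.09377541e-02, -1.91167092e-04]), 'position': array([ 0.26586135, -0.56496736,  0.22143801]), 'tool_rot': array([-8.98745548e+01,  5.34220323e-03,  2.51874450e+01]), 'force': array([-0.56020213,  0.22472605, -0.39463817]), 'wrist_torque': array([-0.0072093 , -0.03398101,  0.02527096]), 'opening': 0.9982010935841867}
side 463.10190986614776 463.10190986614776 278.3502550060084 207.51715301514903 [-0.15809415  0.          0.          0.          0.        ] [0.07676708 0.82987506 0.86519283] [  49.58425589    0.29835463 -148.68456189] 1
unit_a_c [(0.39, [0.593, 0.024, 0.042])]
nest_1_floor [(0.53, [0.594, 0.089, 0.026])]
button_top [(0.67, [0.563, 0.416, 0.053]), (0.61, [0.494, 0.015, 0.037]), (0.61, [0.593, 0.089, 0.026])]
tote_floo
[... 611 characters left out ...]
.583, 0.094, 0.028]), (0.24, [0.637, 0.338, 0.024])]
button_top [(0.62, [0.482, 0.014, 0.036])]
tote_floor [(0.79, [0.592, -0.412, 0.004])]
tray_floor [(0.78, [0.381, -0.281, 0.006])]
clip_1 [(0.37, [0.503, 0.355, 0.02])]
tape_roll [(0.66, [0.405, 0.159, 0.023])]
lid_edge [(0.88, [0.595, -0.003, 0.047])]
wrist 319.7067830421288 319.7067830421288 277.71385998732376 208.4898424252512 [-0.02289371  0.          0.          0.          0.        ] [ 0.19142339 -0.60077122  0.3843449 ] [-1.75228460e+01 -1.00982899e-02  1.15243568e+02] 3
unit_a_c []
nest_1_floor []
button_top [(0.2, [0.414, -0.358, 0.007])]
tote_floor []
tray_floor [(0.95, [0.413, -0.358, 0.008])]
clip_1 []
tape_roll []
lid_edge []
```

View pics/side0.png

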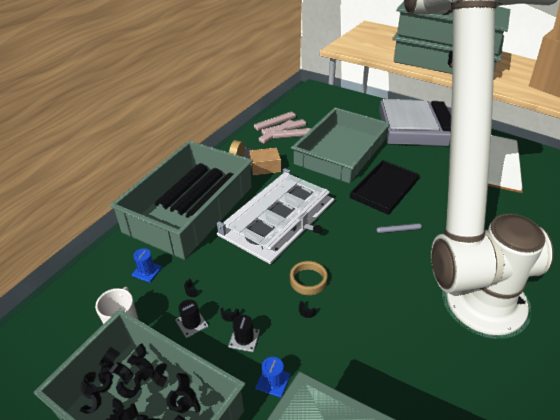

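View pics/top0.png

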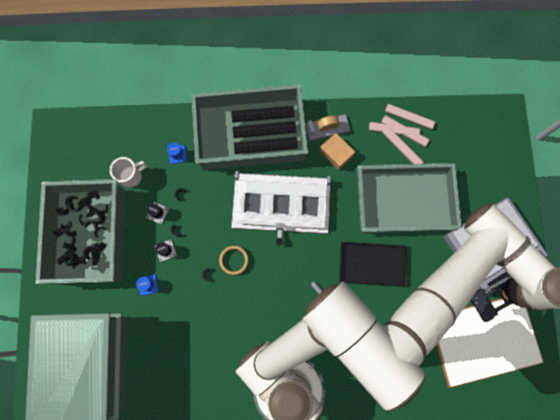

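View pics/wrist0.png

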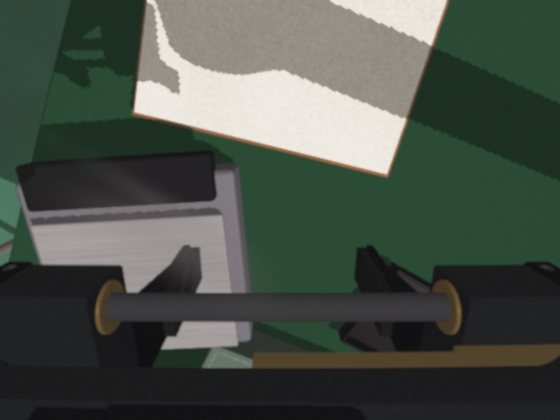

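```bash
cat > h.py <<'E'
from workcell import env
import numpy as np, cv2
from scipy.spatial.transform import Rotation as Ro
def Rm(f): return Ro.from_euler('xyz',f["orientation"],degrees=True).as_matrix()
def K(f): return np.array([[f["fx"],0,f["cx"]],[0,f["fy"],f["cy"]],[0,0,1.]])
def ray(f,uv,z):
    p=cv2.undistortPoints(np.array(uv,float).reshape(-1,1,2),K(f),np.array(f["D"])).reshape(-1,2)
    d=np.c_[p[:,0],-p[:,1],-np.ones(len(p))]@Rm(f).T
    o=np.array(f["position"]); t=(z-o[2])/d[:,2]
    return o+d*t[:,None]
def proj(f,P):
    c=(np.atleast_2d(P)-f["position"])@Rm(f)
    c=c*[1,-1,-1]
    return cv2.projectPoints(c.reshape(-1,1,3),np.zeros(3),np.zeros(3),K(f),np.array(f["D"]))[0].reshape(-1,2)
def crop(f,u0,v0,w,h,s,name):
    i=f["image"][v0:v0+h,u0:u0+w]; cv2.imwrite(f"pics/{name}.png",cv2.resize(i,None,fx=s,fy=s,interpolation=cv2.INTER_CUBIC))
def rect(f,x0,x1,y0,y1,z,res,name,H=None):
    # orthorectified view at plane z: rows = x downwards from x1, cols = y from y1 to y0
    xs=np.arange(x1,x0,-res); ys=np.arange(y1,y0,-res)
    X,Y=np.meshgrid(xs,ys,indexing='ij')
    uv=proj(f,np.c_[X.ravel(),Y.ravel(),np.full(X.size,z)]).astype(np.float32)
    m=cv2.remap(f["image"],uv[:,0].reshape(X.shape),uv[:,1].reshape(X.shape),cv2.INTER_CUBIC)
    if name: cv2.imwrite(f"pics/{name}.png",m)
    return m
D=[-90,0,0]
def st(): 
    s=env.read_state(); print('t %.1f'%s["clock"],np.round(s["position"],4),np.round(s["tool_rot"],1),'op %.3f'%s["opening"],'F',np.round(s["force"],1)); return s
E
python3 - <<'E'
from h import *
f=env.grab_frame("top")
crop(f,100,140,250,170,3,"t1")
rect(f,0.44,0.72,-0.2,0.2,0.03,0.0006,"r1")
g=env.grab_frame("side"); crop(g,110,230,200,190,4,"s1")
E
```

```text
(no output)
```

View pics/t1.png

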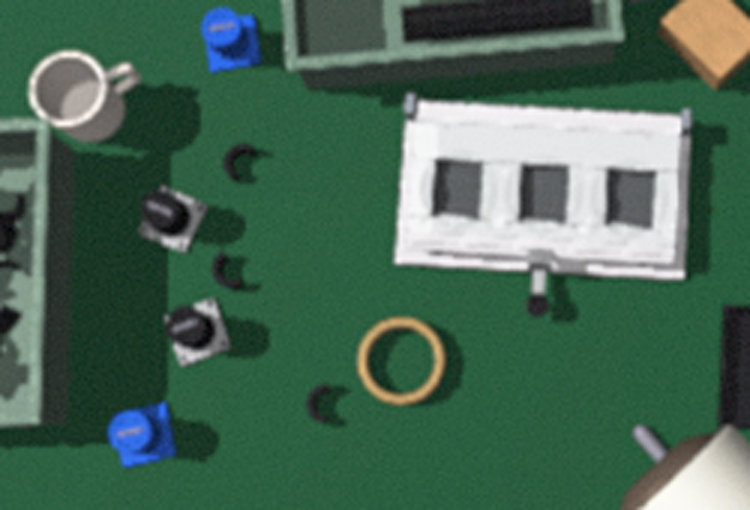

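View pics/r1.png

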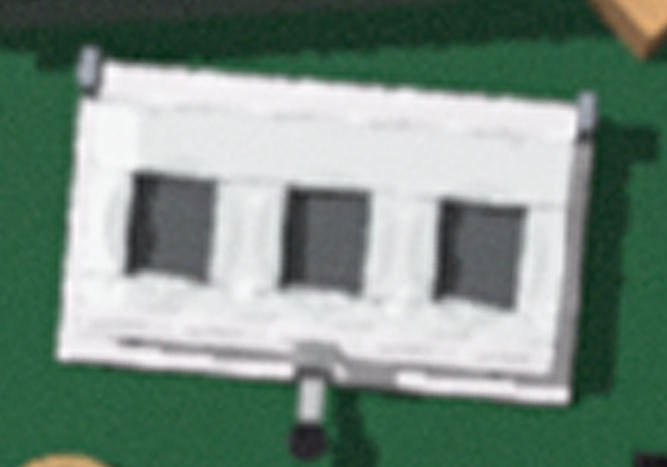

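View pics/s1.png

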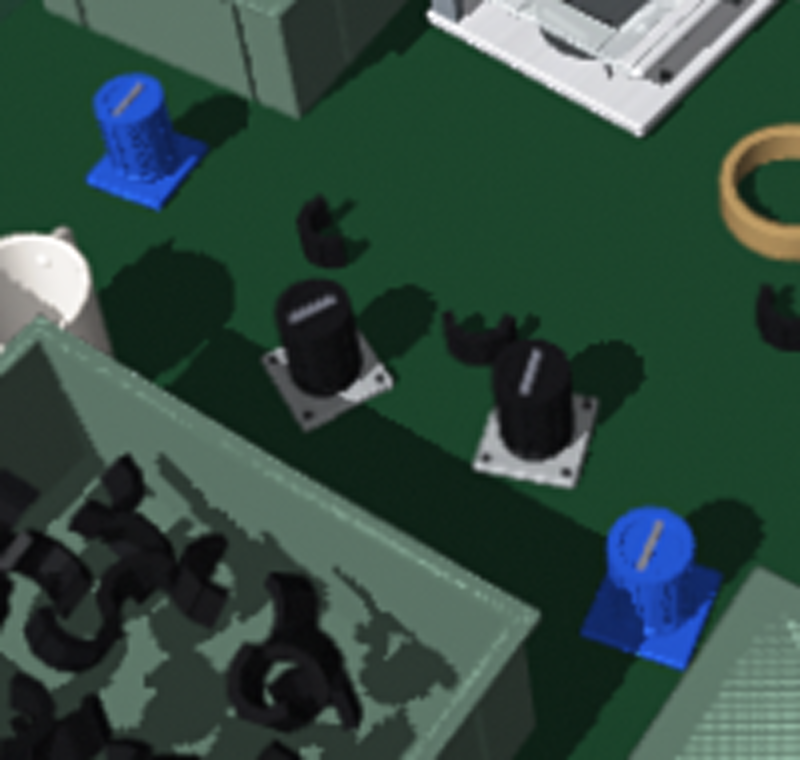

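Run:
```python
from h import *
env.goto([0.44,0.01,0.27],D); st()
f=env.grab_frame("wrist"); cv2.imwrite("pics/w1.png",f["image"])
g=env.grab_frame("side"); t=env.grab_frame("top")
P=[[.456,.015,.035],[.5775,.005,.028]]
print(proj(g,P),proj(f,P),proj(t,P), ray(t,[[279.3,241.3]],.035))
crop(g,210,160,130,110,6,"s2")
```

```text
t 3.6 [0.4401 0.0096 0.2699] [-90.   0.  -0.] op 1.003 F [-0.2 -0.   0.1]
[[317.78506411 227.46494676]
 [280.27236645 211.78757989]] [[281.75371567 188.52793659]
 [274.27541072 270.98739012]] [[278.91431733 240.87260139]
 [280.82846735 203.5850883 ]] [[0.45460233 0.01382701 0.035     ]]
```

View pics/w1.png

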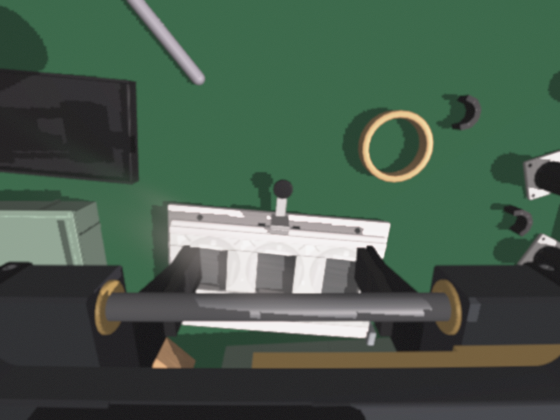

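View pics/s2.png

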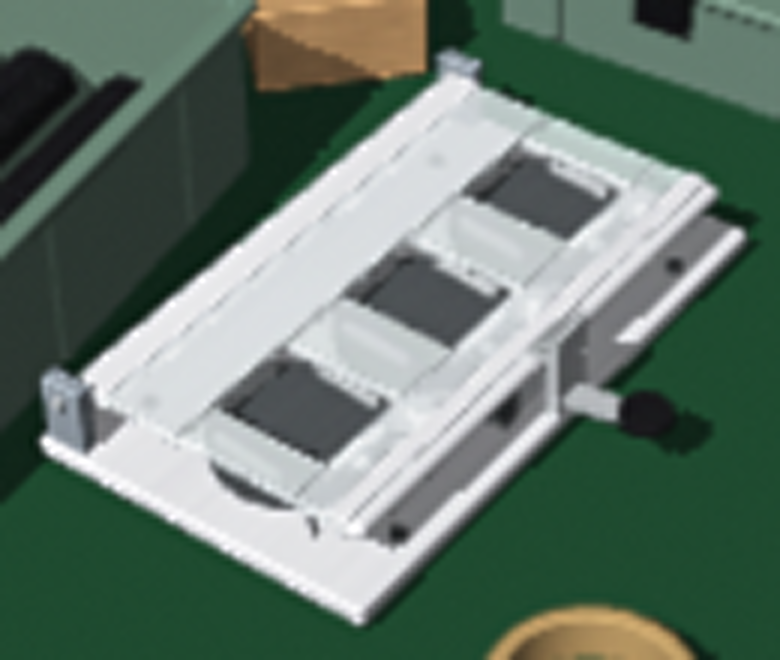

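Run:
```python
from h import *
y=-5
env.gripper_to(0.0)
env.goto([0.4545,0.0145,0.06],[-90,0,y])
print(env.move_straight([0.4545,0.0145,0.0175],rate=0.06,force_limit=15)); st()
env.move_straight([0.4545,0.0145,0.08],rate=0.15)
env.goto([0.38,0.15,0.25],[-90,0,y]); env.gripper_to(1.0); st()
f=env.grab_frame("wrist"); cv2.imwrite("pics/w2.png",f["image"])
g=env.grab_frame("side");crop(g,160,110,200,170,4,"s3")
t=env.grab_frame("top");rect(t,0.44,0.72,-0.2,0.2,0.034,0.0006,"r2")
```

```text
True
t 6.8 [0.4531 0.0144 0.0189] [-90.1   0.2  -5. ] op 0.009 F [-3.   1.2 10.8]
t 9.8 [0.38 0.15 0.25] [-90.  -0.  -5.] op 0.997 F [ 0.3 -0.1  0.5]
```

View pics/w2.png

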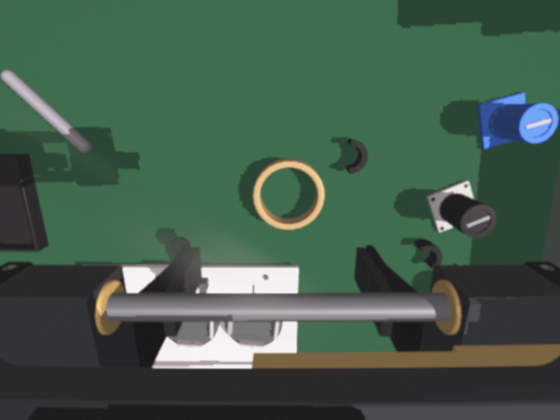

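View pics/s3.png

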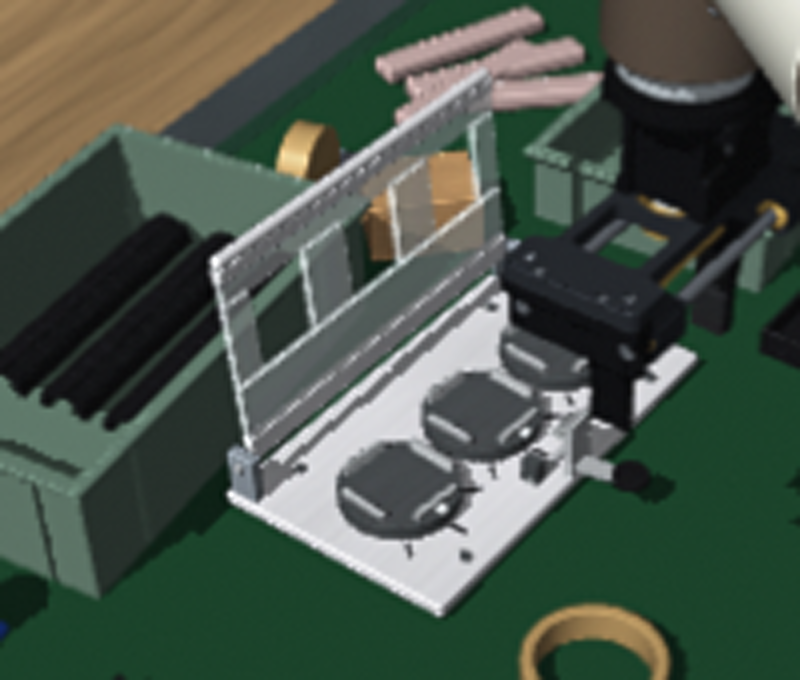

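View pics/r2.png

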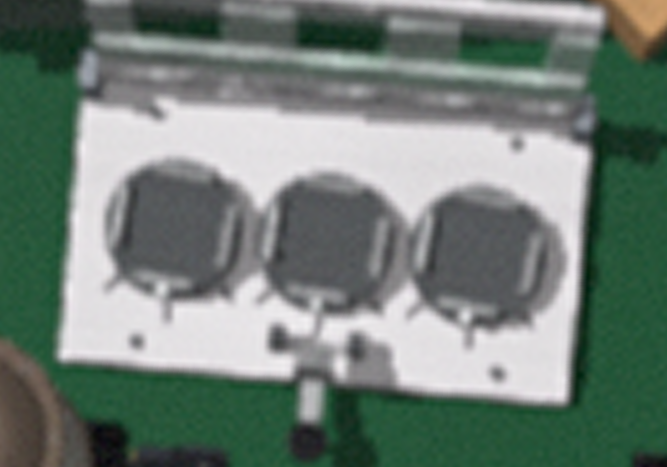

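Run:
```python
from h import *
env.goto([0.43,0.01,0.25],[-90,0,-5]); 
f=env.grab_frame("wrist"); cv2.imwrite("pics/w3.png",f["image"])
rect(f,0.45,0.63,-0.15,0.15,0.034,0.0004,"r3")
env.goto([0.42,0.37,0.22],[-90,0,0]); st()
f=env.grab_frame("wrist"); cv2.imwrite("pics/w4.png",f["image"])
rect(f,0.42,0.60,0.25,0.50,0.006,0.0004,"r4")
np.save("f4.npy",f,allow_pickle=True)
```

```text
t 12.0 [0.4201 0.3692 0.2203] [-90.  -0.  -0.] op 1.000 F [0.2 0.5 0.3]
```

View pics/r3.png

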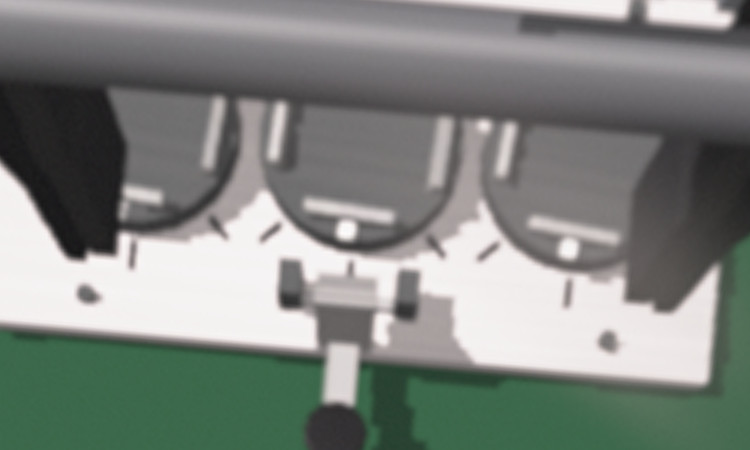

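View pics/w4.png

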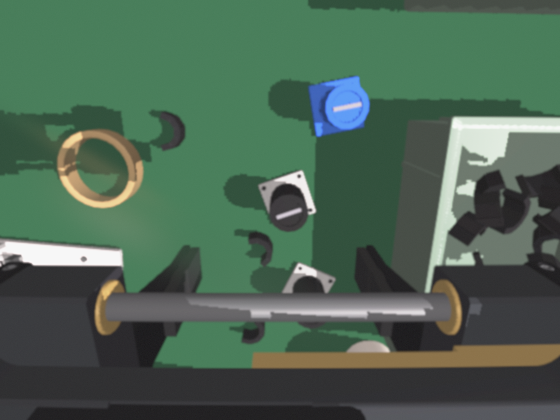

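View pics/r4.png

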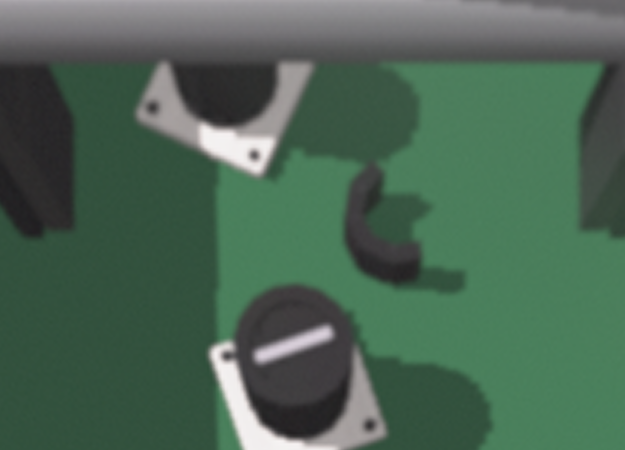

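```bash
cat >> h.py <<'E'
from scipy.optimize import minimize
def sil(f,x,y,a,z0=0.0,drum=True):
    c,s=np.cos(a),np.sin(a); m=np.zeros(f["image"].shape[:2],np.uint8)
    q=np.array([[.028,.028],[-.028,.028],[-.028,-.028],[.028,-.028]])@np.array([[c,s],[-s,c]])+[x,y]
    P=np.vstack([np.c_[q,np.full(4,z0)],np.c_[q,np.full(4,z0+.006)]])
    t=np.linspace(0,2*np.pi,24,endpoint=False); q=np.c_[x+.021*np.cos(t),y+.021*np.sin(t)]
    Q=np.vstack([np.c_[q,np.full(24,z0+.008)],np.c_[q,np.full(24,z0+.062)]])
    S=8
    big=np.zeros((m.shape[0],m.shape[1]),np.uint8)
    for pts in ((P,Q) if drum else (P,)):
        h=cv2.convexHull(np.round(proj(f,pts)*16).astype(np.int32)); cv2.fillConvexPoly(big,h,255,cv2.LINE_AA,4)
    return big/255.
def units(f,n=6,minscore=0.2):
    out=[]
    for r in env.trace(f,"unit_a_c")[:n]:
        if r["score"]<minscore: continue
        m=r["mask"]; px=f["image"][m]
        if len(px)<40: continue
        v,u=np.nonzero(m); xyz=ray(f,[[u.mean(),v.mean()]],.03)[0]
        sat=(px[:,0].astype(int)-px[:,2]).mean()
        out.append(dict(score=r["score"],mask=m,c=(u.mean(),v.mean()),xyz=xyz,blue=sat>40,n=len(px)))
    return out
def fit(obs,x,y,a,z0=0.0,valid=None):
    # obs list of (frame,mask)
    def cost(p):
        e=0
        for f,m in obs:
            s=sil(f,p[0]/100,p[1]/100,p[2]/10,z0)
            d=np.abs(s-m)
            if valid is not None and id(f) in valid: d=d*valid[id(f)]
            e+=d.sum()/m.sum()
        return e
    best=None
    for da in (a if a is not None else np.radians([0,22.5,45,67.5])).__iter__() if not np.isscalar(a) else [a]:
        r=minimize(cost,[x*100,y*100,da*10],method='Nelder-Mead',options=dict(initial_simplex=np.array([[x*100,y*100,da*10],[x*100+.8,y*100,da*10],[x*100,y*100+.8,da*10],[x*100,y*100,da*10+1.5]]),xatol=.01,fatol=1e-4))
        if best is None or r.fun<best.fun: best=r
    p=best.x; return p[0]/100,p[1]/100,(np.degrees(p[2]/10)+45)%90-45,best.fun
E
python3 - <<'E'
from h import *
F={n:env.grab_frame(n) for n in ("top","side","wrist")}
for n,f in F.items():
    im=f["image"].copy()
    U=units(f)
    for u in U: print(n,u["score"],np.round(u["c"]),np.round(u["xyz"],3),u["blue"],u["n"])
    for u in U:
        if u["blue"]: continue
        try: print(np.round(fit([(f,u["mask"])],u["xyz"][0],u["xyz"][1],None),4))
        except Exception as e: print(e)
        im[u["mask"]]=im[u["mask"]]//2+np.array([0,0,127],np.uint8)
    cv2.imwrite(f"pics/m_{n}.png",im)
E
python3 - <<'E'
from h import *
for n in ("top","side","wrist"):
    f=env.grab_frame(n)
    for nm in ("unit_a_c","unit_c_c","drum_a"):
        print(n,nm,[(r["score"],r["mask"].sum(),np.argwhere(r["mask"]).mean(0)) for r in env.trace(f,nm)])
        print(n,nm,[(r["score"],np.round(r["xyz"],3)) for r in env.search_frame(f,nm)])
E
```

```text
top unit_a_c []
top unit_a_c []
top unit_c_c []
top unit_c_c []
top drum_a [(0.77, np.int64(207), array([283.68599034, 144.77777778])), (0.73, np.int64(191), array([150.94240838, 174.80628272])), (0.48, np.int64(156), array([210.48076923, 153.6474359 ]))]
top drum_a [(0.73, array([0.759, 0.344, 0.06 ])), (0.71, array([0.334, 0.432, 0.062])), (0.51, array([0.561, 0.403, 0.055]))]
side unit_a_c [(0.57, np.int64(146), array([311.25342466, 306.18493151])), (0.39, np.int64(131), array([289.07633588, 189.70992366]))]
side unit_a_c []
side unit_c_c []
side unit_c_c []
side drum_a [(0.77, np.int64(468), array([313.76068376, 189.65598291])), (0.73, np.int64(538), array([329.50371747, 242.633829  ])), (0.67, np.int64(612), array([371.70751634, 272.66176471])), (0.58, np.int64(456), array([261.63596491, 143.61842105]))]
side drum_a [(0.84, array([0.754, 0.352, 0.054])), (0.76, array([0.436, 0.387, 0.056])), (0.72, array([0.327, 0.448, 0.056]))]
wrist unit_a_c []
wrist unit_a_c []
wrist unit_c_c [(0.61, np.int64(1194), array([285.78308208, 307.77386935])), (0.31, np.int64(1536), array([207.95052083, 287.00846354]))]
wrist unit_c_c []
wrist drum_a [(0.95, np.int64(1694), array([106.14403778, 342.92561983])), (0.84, np.int64(636), array([295.74528302, 308.05974843]))]
wrist drum_a [(0.92, array([0.438, 0.376, 0.062])), (0.91, array([0.552, 0.41 , 0.033])), (0.83, array([0.34 , 0.431, 0.064]))]
```

```bash
cat >> h.py <<'E'
def nongreen(f):
    i=cv2.GaussianBlur(f["image"],(3,3),0).astype(float); b,g,r=i[...,0],i[...,1],i[...,2]
    return (g < 1.18*np.maximum(r,b)+2)
def useg(f,x,y,z0=0.0):
    m=nongreen(f).astype(np.uint8)
    lim=cv2.dilate((sil(f,x,y,0,z0)>0).astype(np.uint8),np.ones((3,3)),iterations=max(2,int(0.012*f["fx"]/abs(f["position"][2]-.03))))
    m&=lim
    n,l,s,c=cv2.connectedComponentsWithStats(m)
    k=1+np.argmax(s[1:,4]); return (l==k).astype(float)
def show(f,ps,name,z0=0.0,box=None,s=3):
    im=f["image"].copy()
    if box is None:
        c=proj(f,[[ps[0][0],ps[0][1],.03+z0]])[0]; box=(int(c[0])-65,int(c[1])-65,130,130)
    u0,v0,w,h=box; u0=max(u0,0);v0=max(v0,0)
    big=cv2.resize(im[v0:v0+h,u0:u0+w],None,fx=s,fy=s,interpolation=cv2.INTER_CUBIC)
    for x,y,a in ps:
        a=np.radians(a); c,sn=np.cos(a),np.sin(a)
        q=np.array([[.028,.028],[-.028,.028],[-.028,-.028],[.028,-.028]])@np.array([[c,sn],[-sn,c]])+[x,y]
        t=np.linspace(0,2*np.pi,40); cc=np.c_[x+.021*np.cos(t),y+.021*np.sin(t),np.full(40,z0+.062)]
        for P,col in ((np.c_[q,np.full(4,z0+.006)],(0,0,255)),(cc,(0,255,255))):
            uv=(proj(f,P)-[u0,v0]+.5)*s
            cv2.polylines(big,[np.round(uv).astype(np.int32)],True,col,1)
    cv2.imwrite(f"pics/{name}.png",big)
E
python3 - <<'E'
from h import *
env.goto([0.36,0.385,0.22],[-90,0,0])
F={n:env.grab_frame(n) for n in ("wrist","top","side")}
for k,(x,y) in enumerate([(.438,.379),(.555,.407)]):
    for n,f in F.items():
        m=useg(f,x,y); r=fit([(f,m)],x,y,None); print(k,n,np.round(r,4),m.sum()); show(f,[r[:3]],f"fit{k}{n}",s=3 if n=="wrist" else 4, box=None)
E
cd pics; python3 -c "
import cv2,numpy as np
r=[]
for k in (0,1):
    r.append(np.hstack([cv2.resize(cv2.imread(f'fit{k}{n}.png'),(260,260)) for n in ('wrist','top','side')]))
cv2.imwrite('fits.png',np.vstack(r))"
```

```text
0 wrist [ 0.4434  0.3812 20.312   0.0521] 2447.0
0 top [ 0.439   0.3801 21.7124  0.2782] 488.0
0 side [ 0.4436  0.3811 19.7501  0.1424] 928.0
1 wrist [0.548  0.4079 2.286  0.4441] 4153.0
1 top [  0.5654   0.4089 -23.9931   0.0783] 369.0
1 side [  0.5668   0.41   -24.2096   0.084 ] 792.0
```

View pics/fits.png

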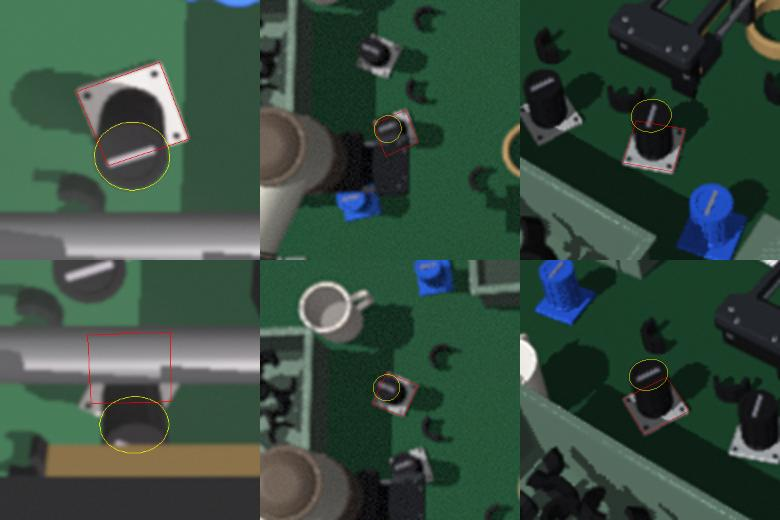

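Run:
```python
from h import *
env.goto([0.42,0.003,0.22],[-90,0,-5]); st()
f=env.grab_frame("wrist"); cv2.imwrite("pics/w5.png",f["image"])
rect(f,0.51,0.65,-0.14,0.15,0.034,0.0004,"r5")
```

```text
t 15.4 [0.4204 0.0035 0.2201] [-90.  -0.  -5.] op 1.003 F [-0.1  0.5 -0.7]
```

View pics/r5.png

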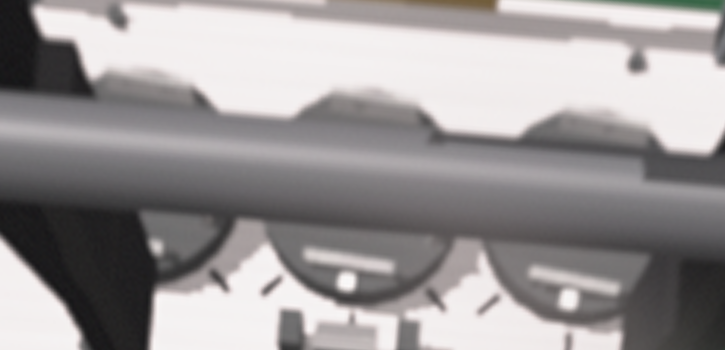

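View pics/w5.png

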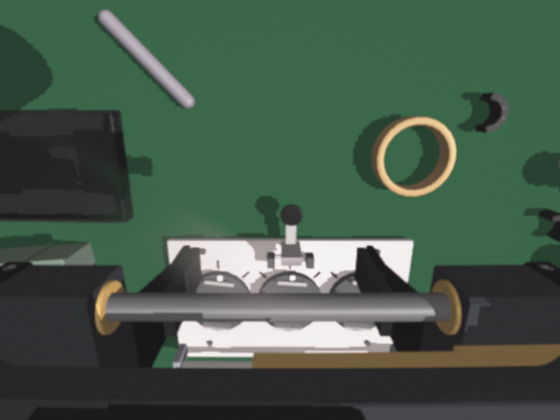

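Run:
```python
from h import *
env.goto([0.535,0.003,0.24],[-90,0,-5]); st()
f=env.grab_frame("wrist"); cv2.imwrite("pics/w6.png",f["image"]); 
rect(f,0.48,0.64,-0.15,0.16,0.034,0.0004,"r6")
```

```text
t 16.0 [0.5353 0.0037 0.239 ] [-90.    0.1  -5. ] op 1.001 F [-0.7  0.3  0.3]
```

View pics/r6.png

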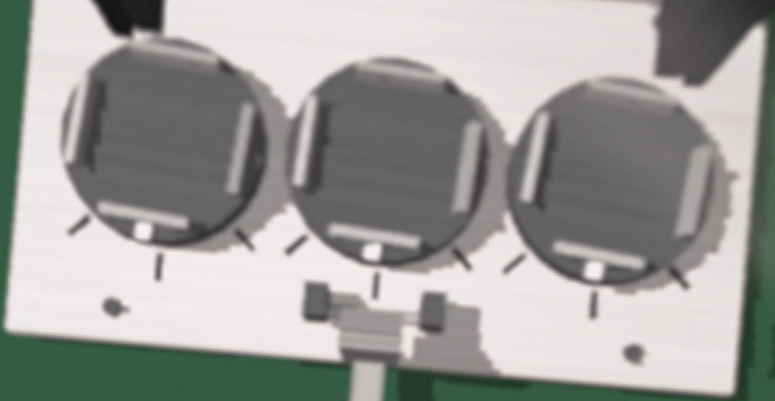

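Run:
```python
from h import *
x,y,a=.4435,.3812,20.1
env.goto([x-0.0,y,0.10],[-90,0,a])
T=env.grab_frame("top"); S=env.grab_frame("side")
np.save("TS.npy",np.array([T,S],object),allow_pickle=True)
# check unit still there in side
m=useg(S,x,y); 
r=fit([(S,m)],x,y,np.radians(20)); print(np.round(r,4))
env.move_straight([x,y,0.030],rate=0.1,force_limit=10)
env.gripper_to(0.3,30); s=st()
env.move_straight([x,y,0.045],rate=0.05); st()
W=env.grab_frame("wrist"); cv2.imwrite("pics/w7.png",W["image"])
# overlay nests
for n,f in (("T",T),("S",S)):
    for k,row in enumerate([[(.5866,.0962),(.578,.0048),(.5703,-.0866)],[(.5845,.0955),(.5765,.0042),(.5685,-.0875)]]):
        c=proj(f,[[.5765,.004,.03]])[0]; u0,v0=int(c[0])-60,int(c[1])-45; s=6
        big=cv2.resize(f["image"][v0:v0+90,u0:u0+120],None,fx=s,fy=s,interpolation=cv2.INTER_CUBIC)
        for (X,Y),yw in zip(row,(-9.6,-9.8,-11.8)):
            A=np.radians(yw); q=np.array([[1,1],[-1,1],[-1,-1],[1,-1]])*.030@np.array([[np.cos(A),np.sin(A)],[-np.sin(A),np.cos(A)]])+[X,Y]
            for z in (.028,):
                cv2.polylines(big,[np.round((proj(f,np.c_[q,np.full(4,z)])-[u0,v0]+.5)*s).astype(np.int32)],True,(0,0,255),1)
        cv2.imwrite(f"pics/n{n}{k}.png",big)
```

```text
[ 0.4443  0.3809 19.8611  0.2622]
t 19.3 [0.4435 0.3811 0.03  ] [-90.    0.   20.1] op 0.475 F [-0.3  0.5  0.8]
t 19.8 [0.4435 0.3813 0.0454] [-90.   -0.   20.1] op 0.475 F [ 0.3  0.2 -2.1]
```

View pics/nT0.png

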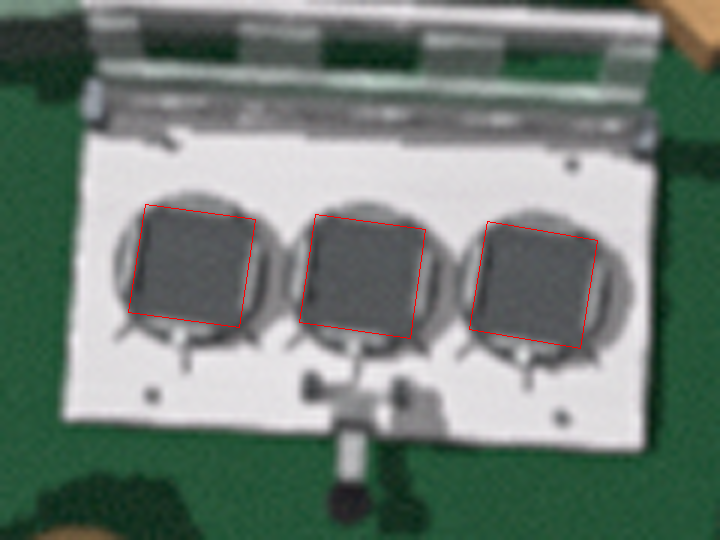

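View pics/nT1.png

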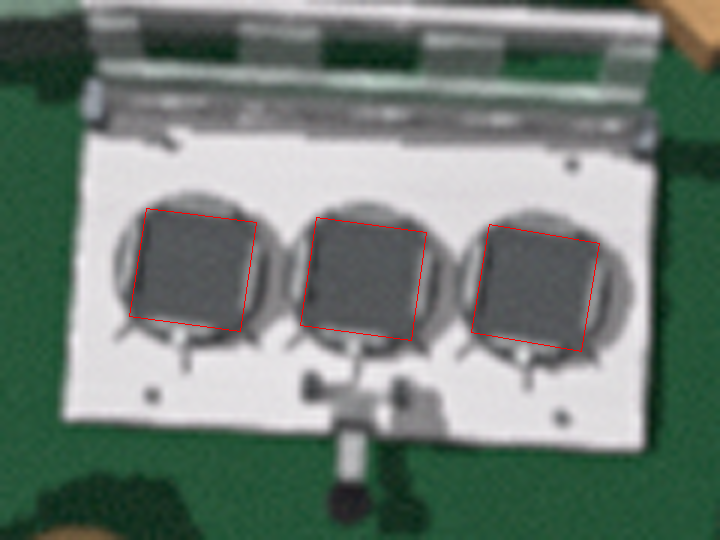

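View pics/nS1.png

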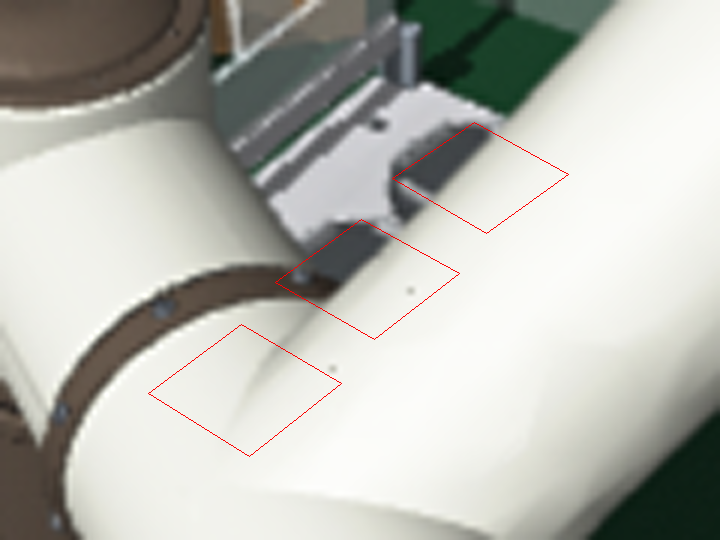

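View pics/w7.png

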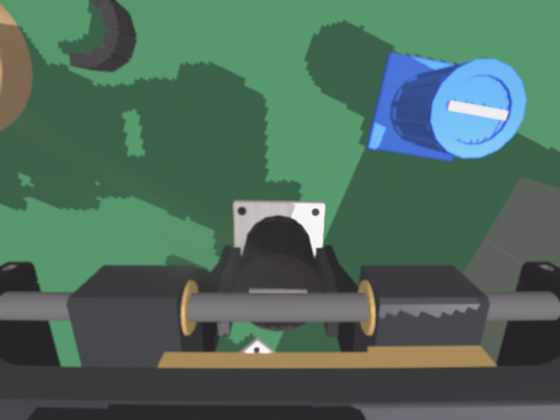

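```bash
cat >> h.py <<'E'
def place_nest(x,y,yaw,zf=.028,h=.030):
    R=[-90,0,yaw]
    env.goto([x,y,zf+h+.035],R)
    offs=[(0,0)]+[(r*np.cos(t),r*np.sin(t)) for r in (.0015,.003) for t in np.arange(0,2*np.pi,np.pi/3)]
    env.move_straight([x,y,zf+h+.010],rate=0.1)
    for dx,dy in offs:
        hit=env.move_straight([x+dx,y+dy,zf+h-.002],R,rate=0.04,force_limit=5)
        s=env.read_state(); print(hit,np.round(s["position"],4),np.round(s["force"],1),'op %.3f'%s["opening"])
        if s["position"][2]<zf+h+.002: return True
        env.move_straight([x+dx,y+dy,zf+h+.010],rate=0.1)
    return False
E
python3 - <<'E'
from h import *
env.move_straight([.4435,.3812,.11],rate=0.15)
env.goto([.5695,-.087,.125],[-90,0,-11.8]); st()
W=env.grab_frame("wrist"); cv2.imwrite("pics/w8.png",W["image"])
E
```

```text
t 22.2 [ 0.5697 -0.0861  0.1249] [-90.   -0.  -11.7] op 0.479 F [ 0.3  0.3 -2.1]
```

View pics/w8.png

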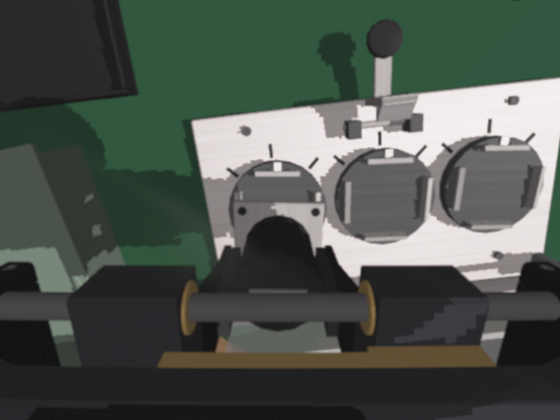

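Run:
```python
from h import *
print(place_nest(.5695,-.087,-11.8)); st()
W=env.grab_frame("wrist"); cv2.imwrite("pics/w9.png",W["image"])
```

```text
True [ 0.5706 -0.0869  0.058 ] [-1.7  1.5  4.6] op 0.474
True
t 23.2 [ 0.5706 -0.0869  0.058 ] [-90.   -0.1 -11.8] op 0.474 F [-1.7  1.5  4.6]
```

View pics/w9.png

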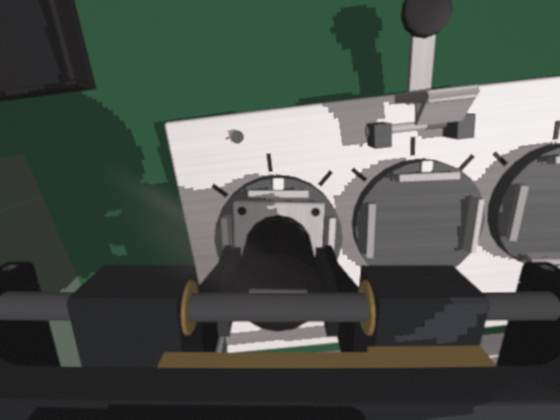

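```bash
python3 - <<'E'
from h import *
env.gripper_to(0.8)
env.move_straight([.570,-.087,.15],rate=0.2)
x,y,a=.566,.4095,-24.1
env.goto([x-.03,y-.0,.20],[-90,0,0]); st()
for n in ("wrist","top","side"):
    f=env.grab_frame(n); m=useg(f,x,y); r=fit([(f,m)],x,y,np.radians([-24,0,24,45])); print(n,np.round(r,4)); show(f,[r[:3]],"u1"+n)
    if n=="wrist": cv2.imwrite("pics/w10.png",f["image"])
E
cd pics; python3 -c "
import cv2,numpy as np
cv2.imwrite('fits.png',np.hstack([cv2.resize(cv2.imread(f'u1{n}.png'),(260,260)) for n in ('wrist','top','side')]))"
```

```text
t 26.5 [0.5365 0.4083 0.1999] [-90.    0.   -0.1] op 0.802 F [ 0.1 -0.   0.1]
wrist [  0.5673   0.4093 -25.7642   0.0374]
top [  0.5715   0.4145 -30.3793   0.2889]
side [  0.5671   0.4099 -23.9859   0.0849]
```

View pics/fits.png

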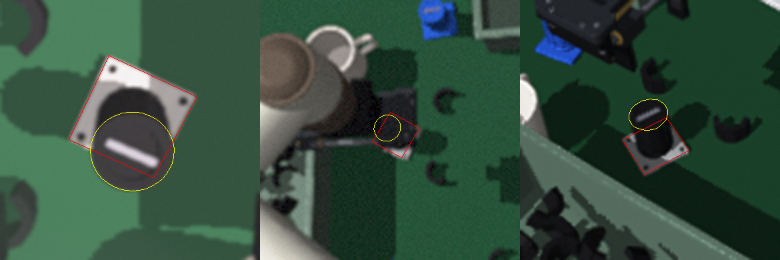

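Run:
```python
from h import *
T,S=np.load("TS.npy",allow_pickle=True)
f=env.grab_frame("wrist")
cv2.imwrite("pics/w11.png",f["image"]); cv2.imwrite("pics/T.png",cv2.resize(T["image"][140:220,80:200],None,fx=6,fy=6)); cv2.imwrite("pics/S.png",cv2.resize(S["image"][240:360,60:200],None,fx=5,fy=5))
for z in (.07,.08,.09,.10): print(z,ray(T,[[123,170]],z),ray(S,[[115,303]],z))
```

```text
0.07 [[0.69437759 0.50428471 0.07      ]] [[0.70456615 0.49308841 0.07      ]]
0.08 [[0.69145207 0.50115164 0.08      ]] [[0.69667122 0.49732369 0.08      ]]
0.09 [[0.68852655 0.49801858 0.09      ]] [[0.68877629 0.50155897 0.09      ]]
0.1 [[0.68560103 0.49488552 0.1       ]] [[0.68088136 0.50579425 0.1       ]]
```

View pics/T.png

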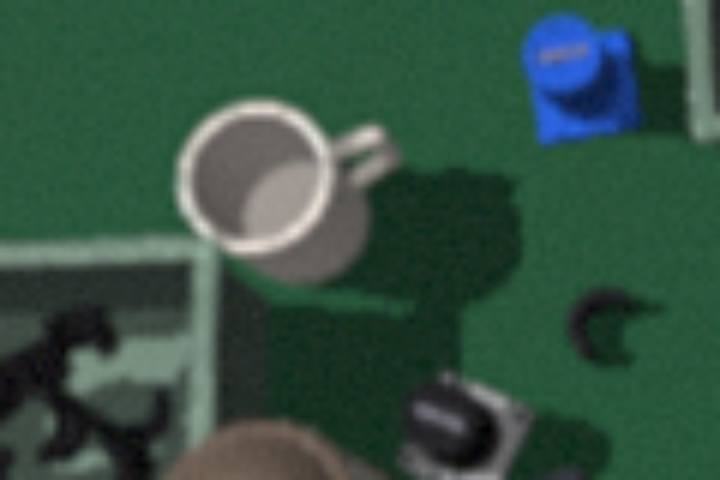

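View pics/S.png

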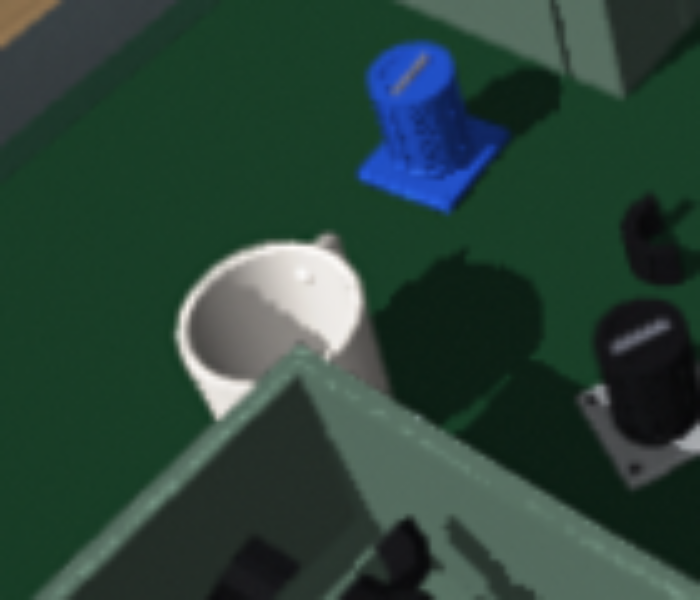

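Run:
```python
from h import *
T,S=np.load("TS.npy",allow_pickle=True)
for z in (.06,.08,.09,.1,.11,.12,.14): print(z,ray(T,[[115.5,180.5]],z),ray(S,[[120.6,310]],z))
```

```text
0.06 [[0.66332286 0.53046053 0.06      ]] [[0.68766647 0.49581417 0.06      ]]
0.08 [[0.65790466 0.52390089 0.08      ]] [[0.67249248 0.50411183 0.08      ]]
0.09 [[0.65519557 0.52062106 0.09      ]] [[0.66490549 0.50826066 0.09      ]]
0.1 [[0.65248647 0.51734124 0.1       ]] [[0.65731849 0.5124095  0.1       ]]
0.11 [[0.64977737 0.51406142 0.11      ]] [[0.6497315  0.51655833 0.11      ]]
0.12 [[0.64706827 0.51078159 0.12      ]] [[0.6421445  0.52070716 0.12      ]]
0.14 [[0.64165007 0.50422195 0.14      ]] [[0.62697051 0.52900482 0.14      ]]
```

Run:
```python
from h import *
x,y=.567,.4094
env.goto([x,y,0.13],[-90,0,-42])
env.move_straight([x,y,0.030],rate=0.1,force_limit=8); st()
env.gripper_to(0.3,30); st()
env.move_straight([x,y,.12],rate=0.15)
env.goto([.586,.0958,.125],[-90,0,-26.6]); st()
W=env.grab_frame("wrist"); cv2.imwrite("pics/w12.png",W["image"])
```

```text
Traceback (most recent call last):
workcell.Unreachable: the arm cannot take that pose within its joint ranges
```

Run:
```python
from h import *
for th in (-25,-28,-30,-32,-34,-36,-38,-40,-42):
    print(th,[ (None if (q:=env.inverse_kinematics([.567,.4094,z],[-90,0,th])) is None else np.round(q)) for z in (.13,.03)])
```

```text
-25 [array([  49.,   33.,    5.,   -0.,  -62., -164.]), array([  49.,   39.,   -0.,   -0.,  -51., -164.])]
-28 [array([  49.,   33.,    5.,    0.,  -62., -167.]), array([  49.,   39.,   -0.,   -0.,  -51., -167.])]
-30 [array([  49.,   33.,    5.,    0.,  -62., -169.]), array([  49.,   39.,   -0.,    0.,  -51., -169.])]
-32 [array([  49.,   33.,    5.,    0.,  -62., -171.]), array([  49.,   39.,   -0.,    0.,  -51., -171.])]
-34 [array([  49.,   33.,    5.,    0.,  -62., -173.]), array([  49.,   39.,   -0.,    0.,  -51., -173.])]
-36 [array([  49.,   33.,    5.,    0.,  -62., -175.]), array([  49.,   39.,   -0.,    0.,  -51., -175.])]
-38 [array([  49.,   33.,    5.,    0.,  -62., -177.]), array([  49.,   39.,   -0.,    0.,  -51., -177.])]
-40 [None, None]
-42 [None, None]
```

Run:
```python
from h import *
x,y=.567,.4094
env.goto([x,y,0.13],[-90,0,-36])
env.move_straight([x,y,0.034],rate=0.1,force_limit=6); st()
env.gripper_to(0.3,30); st()
env.move_straight([x,y,.12],rate=0.15)
env.goto([.586,.0958,.125],[-90,0,-20.6]); st()
W=env.grab_frame("wrist"); cv2.imwrite("pics/w12.png",W["image"])
```

```text
t 28.4 [0.5675 0.4099 0.0349] [-89.9  -0.  -36. ] op 0.798 F [ 0.1 -0.8  0.1]
t 29.0 [0.5671 0.4095 0.0342] [-90.  -0. -36.] op 0.473 F [-0.7  0.4  1.7]
t 30.9 [0.5863 0.0966 0.1248] [-90.   -0.  -20.6] op 0.477 F [-1.2  0.2 -2.7]
```

View pics/w12.png

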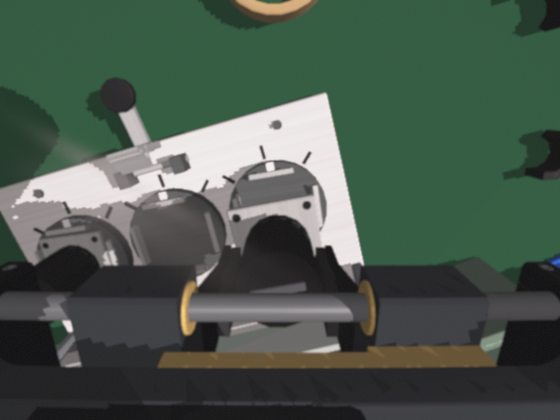

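Run:
```python
from h import *
print(place_nest(.586,.0958,-20.6,h=.034)); st()
W=env.grab_frame("wrist"); cv2.imwrite("pics/w13.png",W["image"])
```

```text
True [0.587  0.0961 0.062 ] [-0.5  0.5  4.7] op 0.473
True
t 32.0 [0.587  0.0961 0.062 ] [-89.9  -0.1 -20.5] op 0.473 F [-0.5  0.5  4.7]
```

View pics/w13.png

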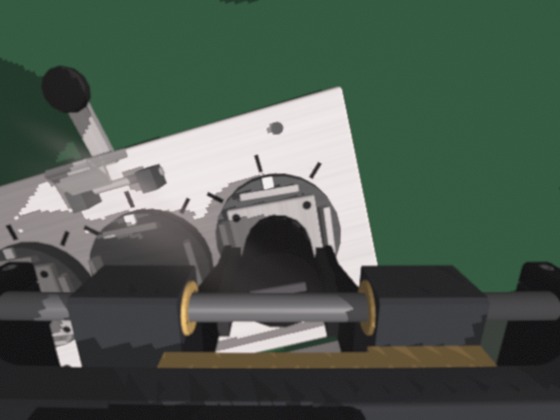

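```bash
cat >> h.py <<'E'
A0=np.radians(-5.1); C0=np.array([.578,.0045]); EX=np.array([np.cos(A0),np.sin(A0)]); EY=np.array([-np.sin(A0),np.cos(A0)])
def J(jx,jy,z): 
    p=C0+jx*EX+jy*EY; return [p[0],p[1],z]
JY=-5.1
E
python3 - <<'E'
from h import *
env.gripper_to(0.8)
env.move_straight([.5865,.0961,.16],rate=0.25)
env.gripper_to(0.0)
jy=.044
env.goto(J(.02,jy,.30),[-90,0,JY])
env.goto(J(.128,jy,.29),[-90,0,JY])
print(env.move_straight(J(.128,jy,.185),rate=0.2,force_limit=6)); st()
E
python3 - <<'E'
from h import *
jy=.044
for th in np.radians([92,80,68,56,44,32,20,10]):
    s,c=np.sin(th),np.cos(th); L=.153-.012*s
    jx=.085-L*c+.0045*s+.0095*min(1,1.5*s); z=.041+L*s+.0045*c
    h=env.move_straight(J(jx,jy,z),rate=0.15,force_limit=20)
    p=env.read_state(); print(round(np.degrees(th)),h,np.round(p["position"],3),np.round(p["force"],1))
    if h: break
f=env.grab_frame("side"); crop(f,180,110,200,170,4,"s4")
E
```

```text
False
t 36.5 [0.7099 0.0371 0.1871] [-90.   -0.2  -5.1] op -0.001 F [ 0.  -0.2 -0.5]
92 False [0.687 0.039 0.185] [1.4 0.1 0.8]
80 False [0.657 0.042 0.182] [1.2 0.6 2.1]
68 False [0.628 0.044 0.175] [2.2 0.8 1.3]
56 False [0.601 0.047 0.162] [ 0.7 -0.3  2.1]
44 False [0.576 0.049 0.145] [ 0.3 -0.6  0.7]
32 False [0.553 0.051 0.123] [-0.7 -0.8  1.9]
20 False [0.534 0.052 0.097] [ 0.7 -0.4  2.6]
10 False [0.522 0.053 0.072] [-1.   0.1  2. ]
```

View pics/s4.png

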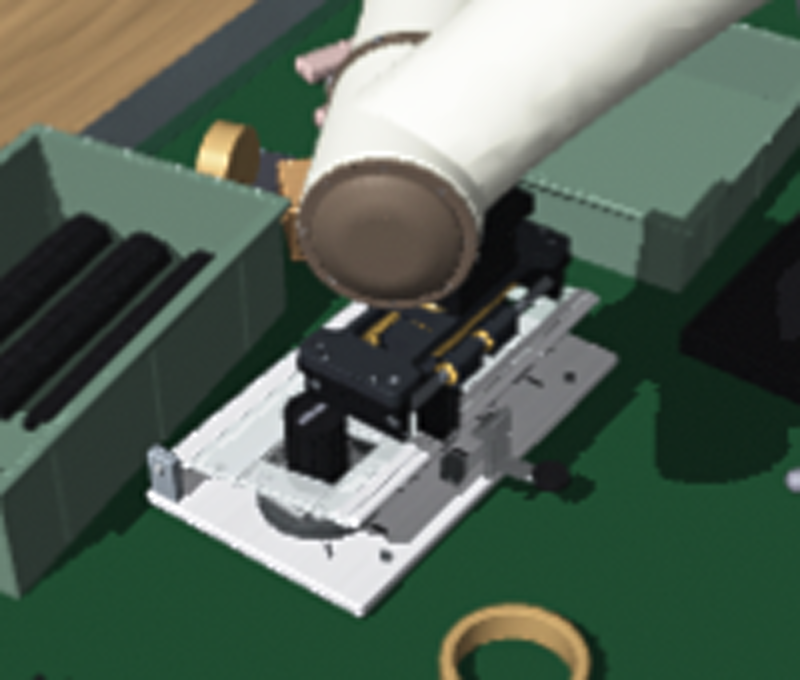

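Lid follows the finger, almost shut. Press down to latch.

Run:
```python
from h import *
jy=.044
print(env.move_straight(J(-.067,jy,.050),rate=0.08,force_limit=25)); st()
print(env.move_straight(J(-.067,jy,.040),rate=0.04,force_limit=25)); st()
env.dwell(.2)
env.move_straight(J(-.067,jy,.075),rate=0.1); st()
env.move_straight(J(-.067,jy,.13),rate=0.25)
env.goto(J(-.16,jy,.25),[-90,0,JY]); st()
f=env.grab_frame("side"); crop(f,180,110,200,170,4,"s5")
f=env.grab_frame("wrist"); cv2.imwrite("pics/w14.png",f["image"])
```

```text
False
t 39.8 [0.5169 0.0549 0.051 ] [-89.9  -0.2  -5.1] op 0.002 F [2.  0.6 2.7]
True
t 40.0 [0.5168 0.0549 0.0454] [-90.   -0.2  -5. ] op 0.007 F [-3.  -0.5 12.3]
t 40.7 [0.5145 0.0541 0.0746] [-89.9  -0.2  -5. ] op 0.003 F [ 0.3  0.5 -0.4]
t 41.7 [0.4221 0.0625 0.2484] [-90.    0.1  -5.1] op 0.010 F [-0.5 -0.3 -0. ]
```

View pics/s5.png

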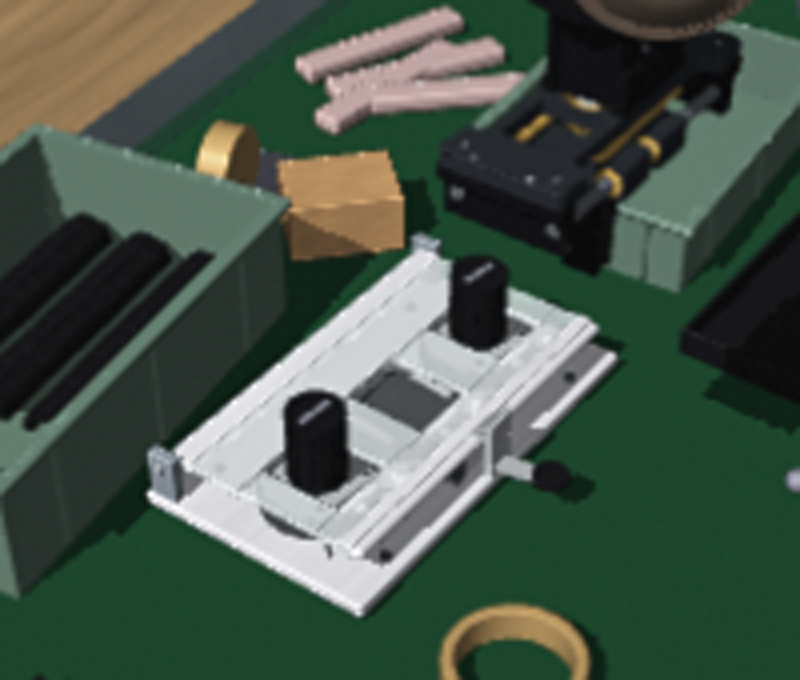

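```bash
cat >> h.py <<'E'
def turn(x,y,z,y0,y1,step=15):
    n=int(np.ceil(abs(y1-y0)/step)); tq=[]
    for a in np.linspace(y0,y1,n+1)[1:]:
        env.goto([x,y,z],[-90,0,a]); s=env.read_state(); tq.append((round(a),round(float(s["wrist_torque"][2]),3),round(float(s["opening"]),3)))
    print(tq)
E
python3 - <<'E'
from h import *
x,y,z=.5865,.096,.060
env.gripper_to(0.75)
env.goto([x,y,.14],[-90,0,-5]); 
env.move_straight([x,y,z],rate=0.12,force_limit=8); st()
env.gripper_to(0.3,45); st()
turn(x,y,z,-5,80); st()
f=env.grab_frame("side"); crop(f,180,110,200,170,4,"s6")
f=env.grab_frame("wrist"); cv2.imwrite("pics/w15.png",f["image"])
turn(x,y,z,80,-10); st()
f=env.grab_frame("side"); crop(f,180,110,200,170,4,"s7")
f=env.grab_frame("wrist"); cv2.imwrite("pics/w16.png",f["image"])
E
```

```text
t 44.7 [0.5871 0.0963 0.0612] [-90.   -0.1  -5. ] op 0.747 F [ 1.6 -0.9  0.2]
t 45.2 [0.5866 0.096  0.0603] [-90.  -0.  -5.] op 0.471 F [-0.6 -0.1  2.1]
[(9, 0.01, 0.471), (23, -0.002, 0.474), (38, 0.03, 0.473), (52, 0.04, 0.47), (66, -0.059, 0.474), (80, -0.013, 0.474)]
t 47.3 [0.5871 0.0963 0.0603] [-90.1  -0.   79.7] op 0.474 F [ 1.6 -1.6  3.6]
[(65, 0.053, 0.472), (50, 0.03, 0.47), (35, 0.043, 0.474), (20, 0.09, 0.469), (5, 0.087, 0.473), (-10, 0.101, 0.47)]
t 49.6 [0.5865 0.0965 0.0602] [-90.  -0. -10.] op 0.470 F [-0.1  0.4  4.9]
```

View pics/w15.png

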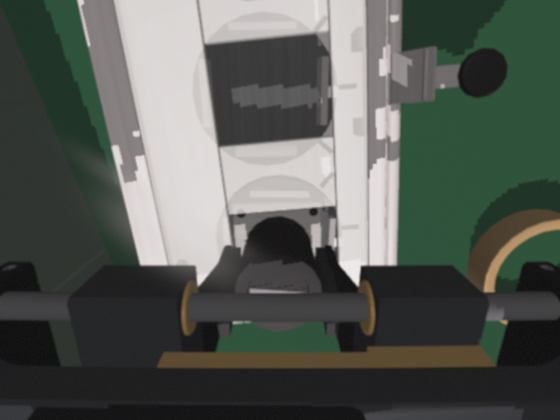

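View pics/w16.png

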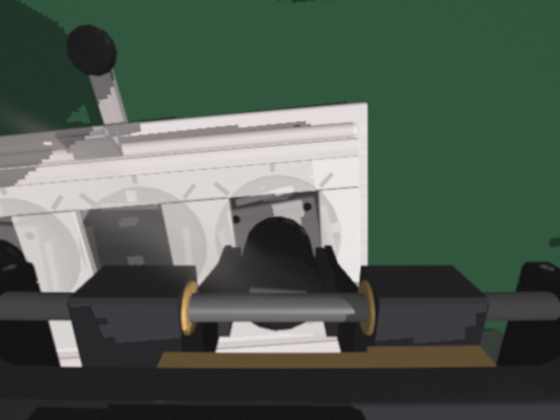

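Run:
```python
from h import *
x,y,z=.5865,.096,.060
env.gripper_to(0.75)
env.move_straight([x,y,.14],rate=0.2)
x,y=.5703,-.087
env.goto([x,y,.14],[-90,0,-5]); 
T=env.grab_frame("side"); crop(T,200,170,110,110,6,"s8")
env.move_straight([x,y,z],rate=0.12,force_limit=8); st()
env.gripper_to(0.3,45); st()
turn(x,y,z,-5,80); st()
f=env.grab_frame("wrist"); cv2.imwrite("pics/w17.png",f["image"])
turn(x,y,z,80,-10); st()
f=env.grab_frame("wrist"); cv2.imwrite("pics/w18.png",f["image"])
```

```text
t 52.6 [ 0.5711 -0.0867  0.0606] [-90.   -0.1  -4.9] op 0.751 F [-0.1  0.6  0.1]
t 53.2 [ 0.5705 -0.0869  0.0604] [-90.  -0.  -5.] op 0.470 F [-1.3 -0.4  1.9]
[(9, -0.01, 0.476), (23, -0.142, 0.467), (38, -0.077, 0.474), (52, -0.123, 0.473), (66, -0.068, 0.474), (80, -0.059, 0.475)]
t 55.3 [ 0.5706 -0.0867  0.0603] [-90.   -0.   79.7] op 0.475 F [-0.5  1.5  6.2]
[(65, 0.021, 0.473), (50, -0.003, 0.473), (35, -0.117, 0.475), (20, -0.064, 0.474), (5, 0.034, 0.476), (-10, -0.118, 0.471)]
t 57.5 [ 0.5707 -0.0869  0.0603] [-90.   -0.1 -10.1] op 0.471 F [-0.9  1.7  4.4]
```

View pics/s8.png

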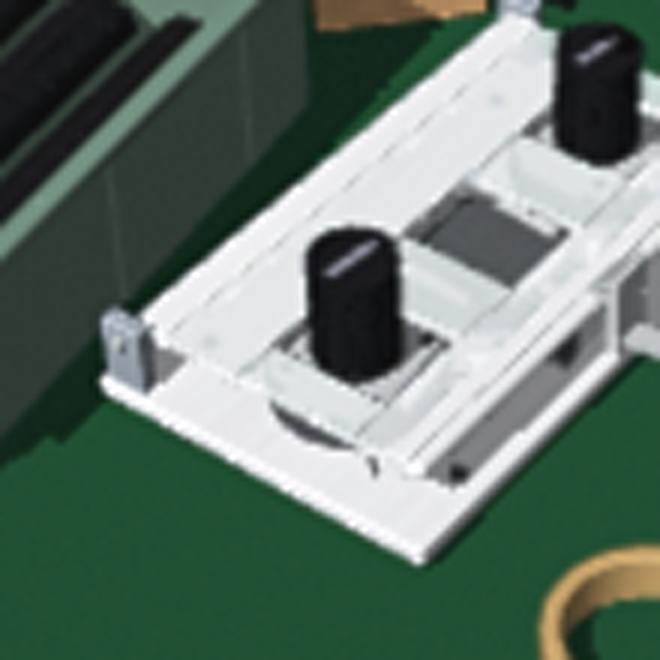

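View pics/w17.png

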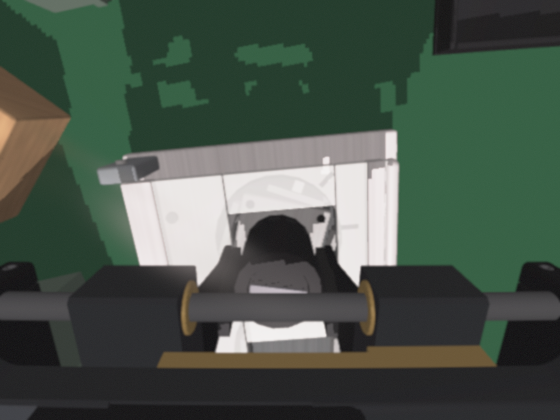

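View pics/w18.png

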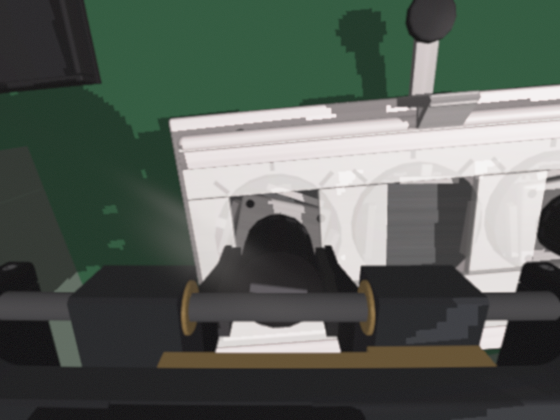

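Run:
```python
from h import *
x,y,z=.5703,-.087,.060
env.gripper_to(0.75)
env.move_straight([x,y,.14],rate=0.2)
env.gripper_to(0)
env.goto(J(-.122+.0,0.0,.20),[-90,0,JY]); st()
t=env.grab_frame("top");rect(t,0.44,0.72,-0.2,0.2,0.034,0.0006,"r7")
env.goto([.535,.003,.24],[-90,0,-5])
f=env.grab_frame("wrist"); cv2.imwrite("pics/w19.png",f["image"]);rect(f,0.48,0.64,-0.15,0.16,0.034,0.0004,"r8")
```

```text
t 60.7 [0.4569 0.0155 0.2002] [-90.   -0.1  -5.1] op 0.007 F [0.7 0.2 0.5]
```

View pics/r8.png

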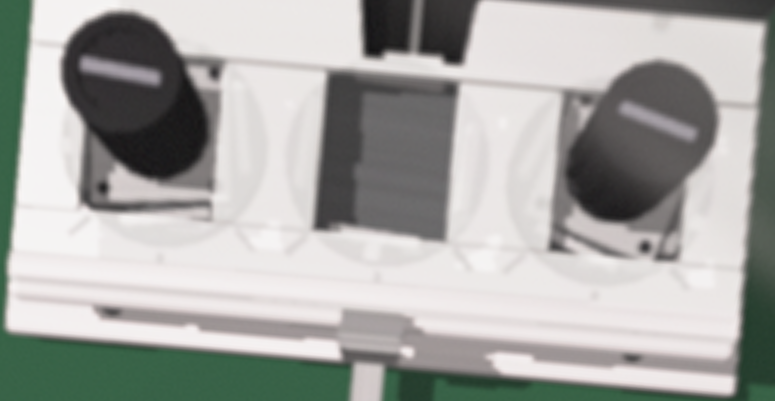

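View pics/r7.png

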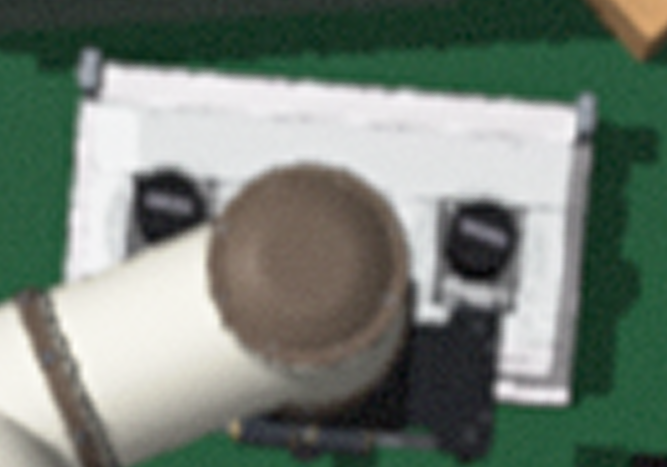

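Run:
```python
import cv2,numpy as np
i=cv2.imread("pics/r8.png").astype(float)
j=np.clip((i-195)*(255/60.),0,255).astype(np.uint8)
cv2.imwrite("pics/r8e.png",j)
```

```text
(no output)
```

View pics/r8e.png

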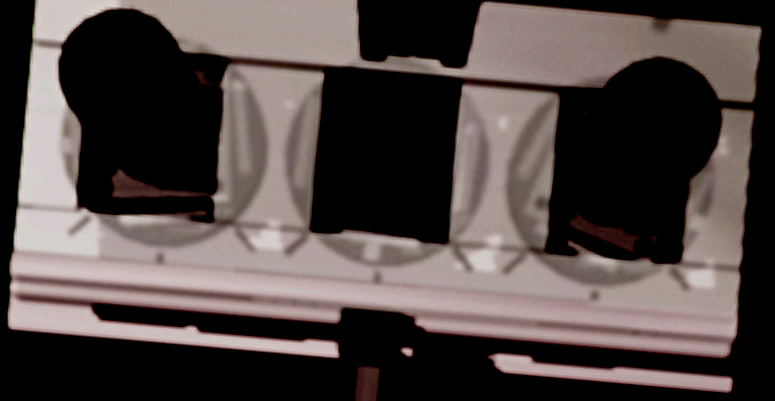

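Run:
```python
from h import *
env.goto([0.4545,0.0145,0.09],[-90,0,-5])
print(env.move_straight([0.4545,0.0145,0.0175],rate=0.08,force_limit=15)); st()
env.move_straight([0.4545,0.0145,0.09],rate=0.2)
env.goto([.535,.003,.24],[-90,0,-5]); env.gripper_to(.8)
f=env.grab_frame("wrist"); cv2.imwrite("pics/w20.png",f["image"]);rect(f,0.48,0.64,-0.15,0.16,0.034,0.0004,"r9")
g=env.grab_frame("side"); cv2.imwrite("pics/s9.png",g["image"])
```

```text
True
t 62.9 [0.4529 0.0142 0.0188] [-90.1   0.3  -5. ] op 0.003 F [-3.5  1.9 10.5]
```

View pics/r9.png

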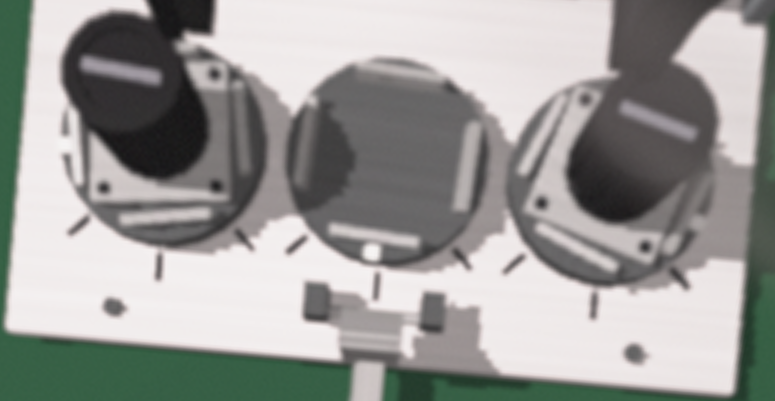

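View pics/s9.png

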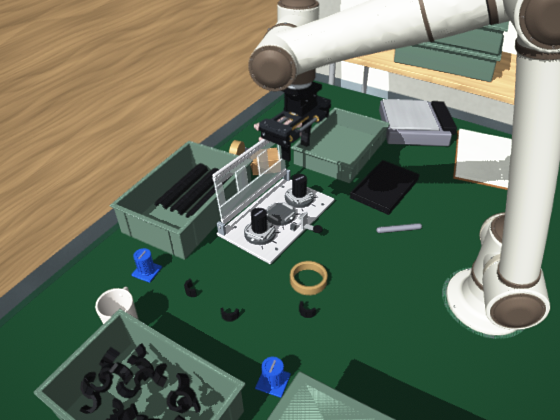

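```bash
cat >> h.py <<'E'
def pick(x,y,z,yaw,up):
    env.goto([x,y,up],[-90,0,yaw])
    env.move_straight([x,y,z],rate=0.12,force_limit=8)
    env.gripper_to(0.3,35); st()
    env.move_straight([x,y,up],rate=0.15); st()
E
python3 - <<'E'
from h import *
pick(.5706,-.0868,.060,-5,.14)
env.goto([.381,-.281,.11],[-90,0,-20]); st()
f=env.grab_frame("wrist"); cv2.imwrite("pics/w21.png",f["image"])
E
```

```text
t 67.5 [ 0.5707 -0.0868  0.0602] [-90.  -0.  -5.] op 0.473 F [-0.7  0.3  1.8]
t 68.2 [ 0.5695 -0.0867  0.1388] [-90.    0.1  -5. ] op 0.471 F [ 0.1  0.2 -3.2]
t 69.3 [ 0.3823 -0.281   0.1102] [-90.   -0.1 -19.9] op 0.473 F [ 0.9  0.5 -1.6]
```

View pics/w21.png

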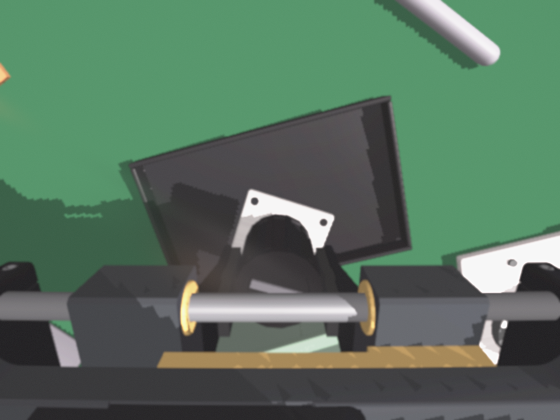

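Run:
```python
from h import *
f=env.grab_frame("wrist")
p=ray(f,[[133,167],[388,98],[410,247]],.022); print(p, (p[0]+p[2])/2)
c=(p[0]+p[2])/2
x,y=c[0],c[1]
if abs(x-.381)+abs(y+.281)>.03: raise SystemExit
env.move_straight([x,y,.05],rate=.12)
print(env.move_straight([x,y,.033],rate=.04,force_limit=4)); st()
env.gripper_to(.8); env.dwell(.2)
env.move_straight([x,y,.14],rate=.2)
f=env.grab_frame("wrist"); cv2.imwrite("pics/w22.png",f["image"])
pick(.5865,.096,.060,-5,.15)
env.goto([.585,-.40,.15],[-90,0,-20]); st()
f=env.grab_frame("wrist"); cv2.imwrite("pics/w23.png",f["image"])
```

```text
[[ 0.30793146 -0.37515609  0.022     ]
 [ 0.32609957 -0.17284212  0.022     ]
 [ 0.45025821 -0.18432822  0.022     ]] [ 0.37909484 -0.27974216  0.022     ]
True
t 70.4 [ 0.3797 -0.2799  0.0359] [-90.   -0.1 -20. ] op 0.473 F [-0.8  0.5  3.7]
t 75.2 [0.5866 0.0961 0.0603] [-90.  -0.  -5.] op 0.476 F [-0.4  1.2  1.6]
t 76.0 [0.5854 0.0957 0.1486] [-90.    0.2  -5. ] op 0.474 F [-0.1 -0.1 -2.5]
t 77.8 [ 0.5857 -0.3988  0.1501] [-90.   -0.  -19.9] op 0.478 F [ 0.9  1.3 -2.3]
```

View pics/w22.png

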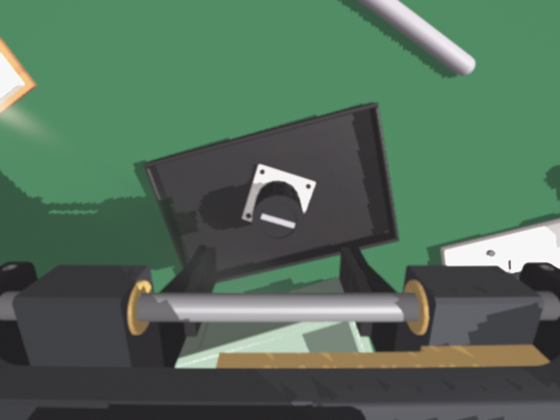

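View pics/w23.png

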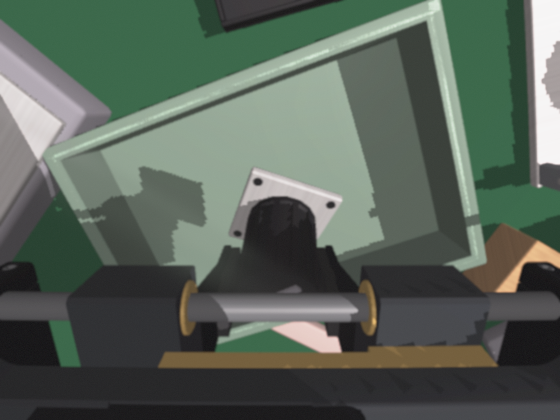

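Run:
```python
from h import *
x,y=.588,-.405
env.move_straight([x,y,.055],rate=.12)
print(env.move_straight([x,y,.034],rate=.04,force_limit=4)); st()
env.gripper_to(.8); env.dwell(.2)
env.move_straight([x,y,.2],rate=.2)
env.goto([.52,-.36,.30],[-90,0,-20]); st()
f=env.grab_frame("wrist"); cv2.imwrite("pics/w24.png",f["image"])
env.goto([.36,.05,.30],[-90,0,-5])
f=env.grab_frame("top"); cv2.imwrite("pics/t24.png",f["image"])
f=env.grab_frame("side"); cv2.imwrite("pics/s24.png",f["image"]); st()
```

```text
True
t 79.1 [ 0.5885 -0.406   0.047 ] [-90.1  -0.1 -20. ] op 0.476 F [-0.5 -0.4  4. ]
t 81.6 [ 0.5196 -0.3595  0.2995] [-90.   0. -20.] op 0.801 F [ 0.2 -0.5 -0.9]
t 83.4 [0.3606 0.0498 0.2999] [-90.    0.   -5.1] op 0.800 F [ 0.5 -0.1 -0.1]
```

View pics/w24.png

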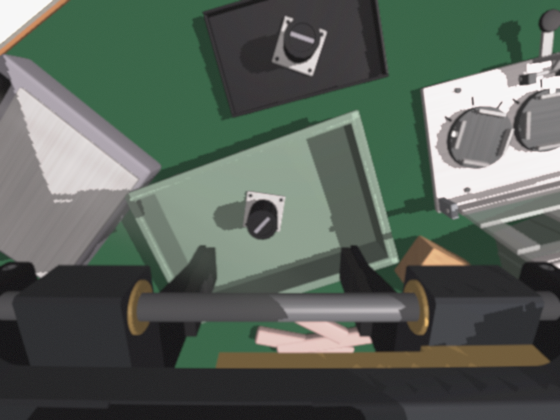

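View pics/t24.png

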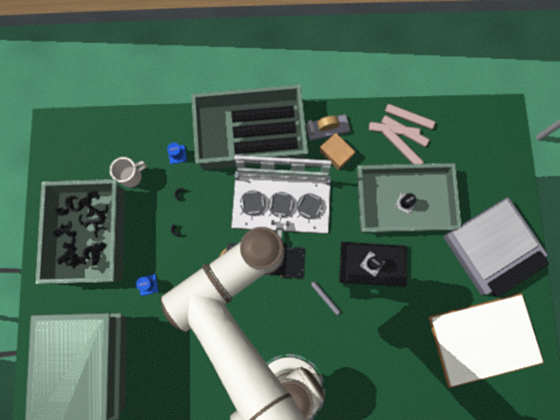

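View pics/s24.png

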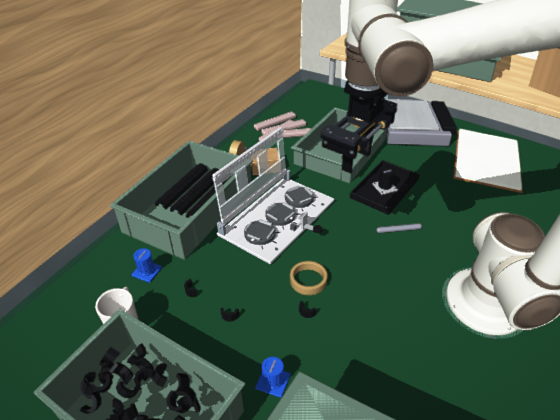

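Run:
```python
from h import *
env.goto([.50,-.34,.25],[-90,0,-5])
f=env.grab_frame("wrist"); cv2.imwrite("pics/w25.png",f["image"])
show(f,[(.5885,-.405,0)],"tt",z0=.005)
env.goto([.36,.08,.30],[-90,0,-5])
g=env.grab_frame("side"); crop(g,300,90,130,130,5,"s25")
g=env.grab_frame("top"); crop(g,335,155,130,135,5,"t25"); st()
```

```text
t 86.7 [0.3604 0.0797 0.2998] [-90.    0.   -5.1] op 0.800 F [ 0.6 -0.4 -0.7]
```

View pics/w25.png

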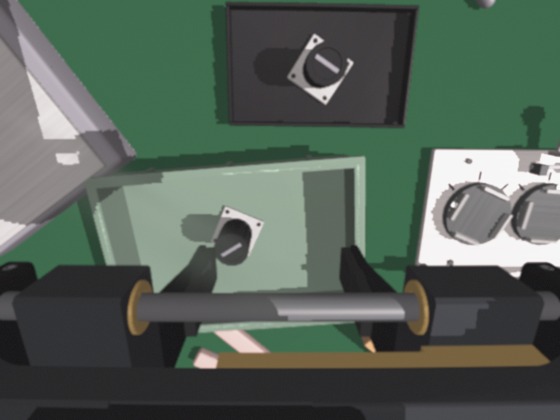

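View pics/s25.png

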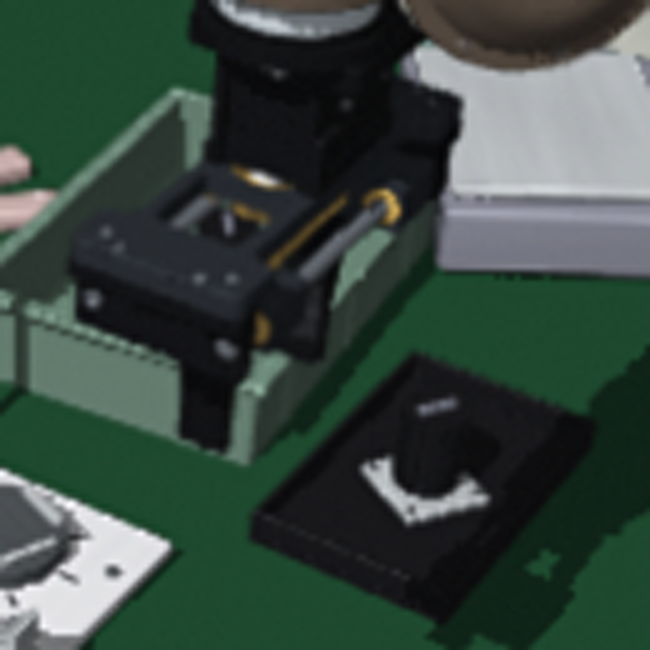

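View pics/t25.png

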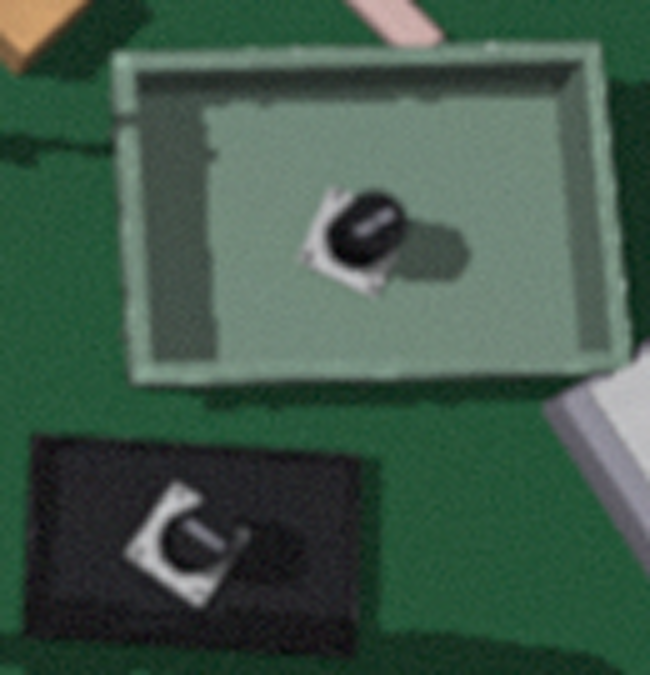

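Run:
```python
from h import *
st(); print(env.close_job())
```

```text
t 86.7 [0.3604 0.0797 0.2998] [-90.    0.   -5.1] op 0.800 F [ 0.6 -0.4 -0.7]
the job is handed in; nothing more can be done
None
```

The job is done and handed in at 86.7 s of the 210 s allowed. Two black units were on the bench; I left the two blue look-alikes alone.

**Test:** I opened the lid with the button, seated both units (in nests 1 and 3), and pressed the lid shut until it latched. Each drum was then turned 85–90° both ways.
- **Nest 1:** the nest turned about 85° clockwise and the drum ran loose anticlockwise, so this unit grips clockwise.
- **Nest 3:** the nest turned about 70° anticlockwise and the drum ran loose clockwise, so this clutch is in backwards.

**Sorting:** after opening the lid with the button again, the nest 3 unit went into the black tray and the nest 1 unit into the tote.

**Last checks:** the pictures show both pointers well past the 45° marks, both units upright, the jig open and empty, and the clips and tape where they started.

**What disagreed:**
- The tote unit touched down about 10 mm earlier than expected. It probably slipped down in the grip, but it stands upright.
- The tray unit's plate angle read about 7° differently in two wrist pictures. It also stands upright in the tray.
- The wrist torque readings for nest 3 were noisy on the return turn, so I judged which way it grips from the pictures.

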